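# Turn the compressor pump just past compression and lock its crank

### The arm

A 6-joint arm with a two-finger parallel gripper is mounted at the origin on the work surface. World frame = base frame: x ahead of the robot, y to its left, z up, the work surface at z = 0. Lengths are in m, angles in degrees, forces in N, time in s.
With the tool pointing down it reaches from about 0.3 to 0.75 m from the base axis. Payload 8.5 kg.
Tool frame: the origin (TCP) lies on the centre line of the jaws, within the pads' length; the fingertips stand 19 mm ahead of it and the grasp point (between the pads) is the TCP; z points along the fingers, x is the direction in which the jaws open and shut, and the axes are right-handed (so a half turn about z gives the same grasp; the last joint's range is limited). The gripper opens to 85 mm and grips with 20 to 120 N. Pads are 22 mm wide; open, the fingers measure 114 mm over their backs; the gripper's body (76 mm by 85 mm) begins 54 mm behind the grasp point. The pads swing forward as they close: fully open they stand 13 mm farther back than shut.
Start: joints at [57.508, 21.807, 74.336, -0, 83.858, -12.336], TCP at [0.19, 0.516, 0.25] pointing down, gripper open.
Joint ranges: [-178.18, 178.18], [-50.72, 133.34], [12.68, 142.11], [-81.47, 261.47], [9.98, 163.14], [-165.26, 165.26]. Speed limits (degrees/s): [136.94, 136.94, 180, 180, 180, 180].

### API

Orientations are given as a 3x3 rotation matrix whose columns are the frame's x, y, z axes.
In Python, from rig import env, cams, order gives the robot as it stands.
- The arm moves only by the tool step_arm, never from a script. Its argument "steps" is a list of rows, each an object with "xyz": the shift along the tool's x, y, z normalised to -1 to 1, where 1 is 0.04 m, a list of three; "turn": the turn, a rotation vector about the tool's x, y, z normalised to -1 to 1, where 1 is 0.08 rad, a list of three; "gripper": the gripper command: -1 is shut, 1 is fully open, values between are in proportion. A call has 1 to 20 rows; each row shifts and turns the commanded pose from where the row before left it, along the tool's axes as they then stand; what a row does not reach is not made up. A row lasts 1/12 s, in which the tool goes at most 41.7 mm and 7.16 degrees, less where a joint would pass 70% of its speed; a pose out of reach is approached as far as the arm can. A call with a number of a shift or a turn outside -1 to 1 is refused whole. A call with a gripper value outside its range is refused whole. The fingers move at their own pace and stop on an object; "squeeze" is the grip in N (left out, the last holds). Time passes only in rows, so rows that do not move let the fingers close. It gives the time, the measured TCP pose, the force and the opening at its end, in the units of the state.
- env.observe(): the state, without advancing time (a new reading comes with each control period).
- cams.get_image(name): name is "scene" or "top"; returns (picture, depth): 400x640x3 uint8, red, green, blue; 400x640 float32, m along the optical axis (not along the pixel's ray), 0 where there is no reading.
- cams.camera_info(name): a dict with "fx", "fy", "cx", "cy" (pixels), "extrinsics" (4x4, takes a point from camera to world coordinates). Camera axes: x right, y down, z forward; pixel columns grow to the right and rows downward; lengths in m; the calibration is good to about 2 mm. A picture is of the moment at which its call begins. camera_info takes no time and is no camera call.
- order.close_job(): hands the job in, once; it reports no verdict.
The state is a dict: "time_s": time; "q": joint angles; "qvel": joint speeds; "joint_efforts": joint torques, N m; "position": TCP position; "tool_rot": TCP orientation; "ft_force": force on the tool from outside, world axes, zero at the start; "wrist_torque": the same for the moment, N m; "grip_width": finger opening in m.
Only numpy, scipy, OpenCV 4.12 (cv2) and the standard library are available. Lean on these libraries where they do the work, as an engineer would, in place of code of your own. Each camera call takes 0.05 s, during which the arm holds its last target. There are 200 camera calls.

### The job

The compressor pump's crank must be locked just past top dead centre, so that its flywheel nut can be undone. Turn the flywheel by hand, feel the compression build, peak and give way, and stop just past it, where the wheel stays put when you let go; then take the locking pin from the tool block and let it down the bore on the crankcase until its collar sits flat on the boss, and let go. Do not force the pin, never turn the wheel while the pin is in the bore, and leave the other tools and clutter as they are.

Things in the scene. Friction and masses are not known exactly. Their poses are not given: they have to be found in the camera images.
- pump: compressor pump, upright on a plywood board, fixed: grey crankcase, finned cylinder and head in the middle with a black filter sticking out 111 mm to +x below its top, flywheel at its -y end, round rear housing with the locking boss at its +y end. Origin on the bench under the cylinder; y runs level along the crankshaft, away from the flywheel; x level across it; z up.
- wheel_centre (a point): centre of the dark five-spoked flywheel: on the crank axis (pump's y, 130 mm up), mid-width of the rim; does not turn. The wheel stands upright: radius 110 mm; rim 30 mm wide along the axis with flat faces, 18 mm thick radially; spokes 14 mm wide. Nothing stands within 50 mm of the rim's faces. It turns either way without stops; the spokes do not tell where the piston is.
- wheel_top (a point): top of the rim, mid-width, 110 mm above the wheel's centre; does not turn with it. Pulling the rim's top towards the pump's -x (the robot's side), top dead centre (TDC) lies 1.0 to 1.8 rad ahead at the start. Free turning takes 4 to 5 N at the rim (drag), and the wheel stays where it is left. Forces here are for slow turning; held still, they read up to 4 N less.
- head_top (a point): middle of the top of the cylinder head, 94 mm square, 280 mm up. Compression: from 0.9 rad before TDC the pull at the rim climbs to 10 to 12 N (8 held still) at 0.5 rad before it, then falls; at TDC it is back at the free level, and sinks below it past TDC. Let go in between, the wheel springs back to 0.8 rad before TDC; within 0.2 rad of TDC drag holds it; let go farther past, it runs on.
- pin_bore (a point): middle of the mouth of the vertical pin bore, on top of the 46 mm square aluminium boss, 210 mm up. Bore 14 mm, chamfer 3 mm. The hidden crank disc below has a notch, under the bore when the crank is 0.12 rad past TDC (pull about half the free level), with about 0.10 rad play either way: there the pin goes down 43 mm, collar on the boss; else it stops about 13 mm short.
- lock_pin: steel locking pin, 160 g, 85 mm tall, upright: shank 12 mm with tapered foot, 43 mm long; flat collar 28 mm across, 5 mm thick; from 49 to 85 mm above the foot a round knurled grip 24 mm across. Origin at the foot, z up along the pin. It stands in one of the tool block's three holes, collar on the block.
- pin_collar (a point): middle of the underside of the locking pin's collar, on the pin's axis, 43 mm above its foot.
- tool_block: wooden block fixed to the bench, 200 x 60 x 46 mm, with three 14 mm holes in a row along its x, 62 mm apart; locking pin, point chisel and flat chisel stand in them in any order. Origin under its middle.
- point_chisel: short carving point, steel, shank 12 mm, 94 mm tall, standing point up in the tool block; origin at its foot
- flat_chisel: short flat chisel, steel, shank 12 mm, blade 30 mm wide, 92 mm tall, standing blade up in the tool block; origin at its foot
- club_hammer: club hammer, 240 mm, wooden handle, dark steel head, lying on the bench; origin under its middle
- spanner: steel spanner, 200 mm, lying on the bench; origin under its middle
- oil_bottle: white oil bottle, 60 mm across, 170 mm tall, standing; origin under its middle
- offcut: limestone offcut, 90 x 70 x 50 mm; origin under its middle
- rasp: steel rasp with wooden handle, 320 mm, lying on the bench; origin near its middle, on the bench
- pulley_washer: flat steel washer, 44 mm across, 6 mm thick, lying on the bench; origin under its middle

How it is judged (in metres and radians):
At the end, for the whole second after the job is handed in: the locking pin stands upright in the bore (within 0.08 rad and 3 mm of its axis) with its collar within 3 mm of the boss, which it can only do with the crank just past top dead centre; it is released and at rest (z of pin_collar in the frame of pin_bore below 0.003 m and horizontal distance between pin_collar and pin_bore below 0.003 m and angle between lock_pin's own z axis and vertical below 0.08 rad and linear speed of lock_pin below 0.01 m/s); the robot touches nothing.
It fails at once if the locking pin is forced against the pump (over 35 N) (contact force between lock_pin and pump above 35 N).
It fails at once if the robot pushes the pump or its wheel (over 5 N) while the pin is in the bore (horizontal distance between pin_collar and pin_bore below 0.01 m and z of pin_collar in the frame of pin_bore below 0.036 m and contact force between any of the fingers, the arm and pump above 5 N).
It fails at once if another tool or piece of clutter is moved more than 30 mm (distance of any of point_chisel, flat_chisel, club_hammer, spanner, oil_bottle, offcut, rasp, pulley_washer from where it was at the start of the episode above 0.03 m).
It also fails if it takes over 72 s, if anything falls off the work surface, if the arm or the gripper's body presses on something with over 40 N, if the wrist force passes 120 N, or if a joint passes its speed limit or range.

## Working session

There is one attempt and no reset: what is moved stays moved. The work goes in short steps, Python scripts to look and compute and a tool call to move; the robot and the scene stay as the last step left them, time stands still between calls to the robot, and variables do not carry over. Pictures are saved under pics/ and viewed, about 8 in all and at most 12, crops included, and the job is handed in when it is done.

Besides the shell and the picture viewer there is one more tool, called after "Emit:" as name([rows], argument=value, ...), one row to a line, values as JSON. step_arm: Moves the arm, as the interface text tells. Scaled input: -1 to 1 covers 0.04 m each way for a shift and 0.08 rad each way for a turn. Its arguments: {"type":"object","properties":{"steps":{"type":"array"},"squeeze":{"type":"number"}},"required":["steps"]}

```bash
mkdir -p pics
cat > h.py <<'E'
import numpy as np, cv2
from rig import env, cams, order
def P(name,d,u,v,r=1):
    c=cams.camera_info(name); z=d[v-r:v+r+1,u-r:u+r+1]; z=np.median(z[z>0])
    E=np.array(c["extrinsics"]); return (E@[(u-c["cx"])/c["fx"]*z,(v-c["cy"])/c["fy"]*z,z,1])[:3]
def W(name):
    im,d=cams.get_image(name); np.savez(f"/tmp/{name}.npz",im=im,d=d); return im,d
E
python3 - <<'E'
from h import *
for n in("scene","top"):
    im,d=W(n); cv2.imwrite(f"pics/{n}0.png",im[...,::-1]); c=cams.camera_info(n); print(n,c)
print(env.observe())
E
```

```text
scene {'fx': 427.3368331890512, 'fy': 427.3368331890512, 'cx': 320.2972532599126, 'cy': 193.70563637820067, 'extrinsics': array([[-0.89825212,  0.33857841, -0.28019242,  0.83105001],
       [ 0.43926223,  0.71176735, -0.54812036,  0.60511059],
       [ 0.0138501 , -0.61542822, -0.78807124,  1.07535048],
       [ 0.        ,  0.        ,  0.        ,  1.        ]])}
top {'fx': 363.19537422106947, 'fy': 363.19537422106947, 'cx': 322.8569352241042, 'cy': 204.67882478373488, 'extrinsics': array([[-2.75505736e-02, -9.94071841e-01,  1.05176711e-01,
         4.03754728e-01],
       [-9.99617407e-01,  2.76555185e-02, -4.60754880e-04,
        -4.55790525e-02],
       [-2.45069303e-03, -1.05149165e-01, -9.94453441e-01,
         1.19787139e+00],
       [ 0.00000000e+00,  0.00000000e+00,  0.00000000e+00,
         1.00000000e+00]])}
{'time_s': 0.1, 'q': array([ 5.75086526e+01,  2.18370010e+01,  7.43782646e+01, -2.16731222e-04,
        8.38581897e+01, -1.23378606e+01]), 'qvel': array([ 0.08685022, -0.03972418, -0.0165557 , -0.00972909, -0.02651256,
        0.05371053]), 'joint_efforts': array([ 3.36579338e-03, -4.49221659e+01, -2.31651127e+01, -2.85464566e-04,
        3.75548945e-03, -1.29223199e-05]), 'position': array([0.189389  , 0.51611664, 0.24978735]), 'tool_rot': array([[ 3.44535396e-01,  9.38773077e-01, -6.85501592e-04],
       [ 9.38772491e-01, -3.44535972e-01, -1.08338205e-03],
       [-1.25322985e-03, -2.70266575e-04, -9.99999178e-01]]), 'ft_force': array([ 0.04012077, -0.14180291,  0.30388415]), 'wrist_torque': array([ 0.01749347,  0.015355  , -0.03792272]), 'grip_width': 0.08537275015442411}
```

```bash
ls
```

```text
h.py
pics
```

View pics/scene0.png

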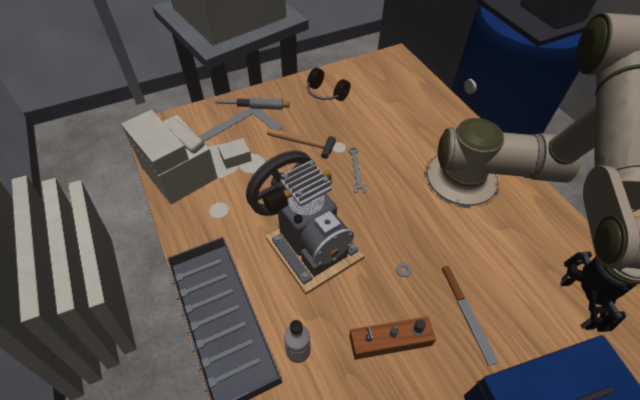

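View pics/top0.png

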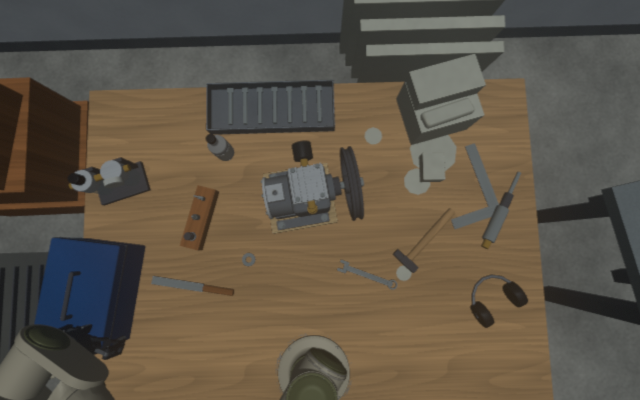

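The scene shows the pump in the middle (wheel top about (278,160), boss (327,222)) and the tool block at (392,337). In the top view the wheel is at (352,183), the boss at (275,193) and the block at (199,218). Next I'll enlarge those areas.

Run:
```python
from h import *
s=np.load("/tmp/scene.npz")["im"];t=np.load("/tmp/top.npz")["im"]
r=lambda a,f:cv2.resize(a,None,fx=f,fy=f,interpolation=cv2.INTER_CUBIC)
A=r(s[140:290,240:370],3)      # 390x450
B=r(s[305:365,340:440],4)      # 400x240
C=r(t[130:240,250:380],3)     # 390x330
D=r(t[180:255,175:225],3.5)
o=np.zeros((600,800,3),np.uint8)
o[:450,:390]=A;o[:240,400:800]=B;o[250:580,400:790]=C
cv2.imwrite("pics/crop1.png",o[...,::-1])
```

```text
(no output)
```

View pics/crop1.png

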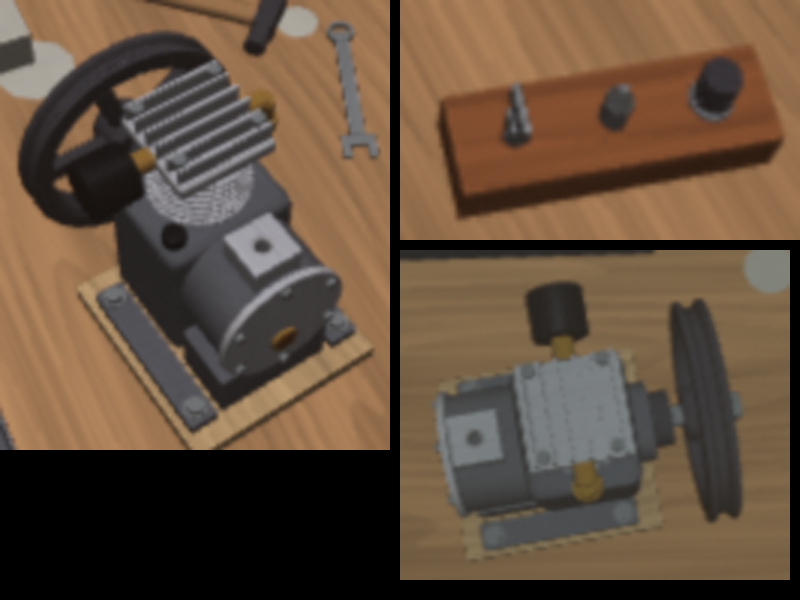

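```bash
cat >> h.py <<'E'
def R(name,u,v,z):
    c=cams.camera_info(name);E=np.array(c["extrinsics"]);r=E[:3,:3]@[(u-c["cx"])/c["fx"],(v-c["cy"])/c["fy"],1]
    return E[:3,3]+r*(z-E[2,3])/r[2]
E
python3 - <<'E'
from h import *
np.set_printoptions(precision=4,suppress=True)
s=np.load("/tmp/scene.npz")["d"];t=np.load("/tmp/top.npz")["d"]
print("bore s",R("scene",327.7,222,.21),"depth",P("scene",s,327,226),"t",R("top",275,192.7,.21))
print("head t",R("top",309,183.3,.28), "s",R("scene",240+200/3,140+127/3,.28))
# grip top in scene: crop (720,70)
for u,v in((340+320/4,305+70/4),): print("pin s",R("scene",u,v,.046+.042),P("scene",s,int(u),int(v)))
print("collar s",R("scene",340+312/4,305+104/4,.05))
# tool block & pump points by cloud, top camera
def cloud(n,d):
    c=cams.camera_info(n);v,u=np.mgrid[:400,:640];E=np.array(c["extrinsics"])
    q=np.stack([(u-c["cx"])/c["fx"]*d,(v-c["cy"])/c["fy"]*d,d],-1)@E[:3,:3].T+E[:3,3];q[d==0]=np.nan;return q
q=cloud("top",t); np.save("/tmp/qt.npy",q); np.save("/tmp/qs.npy",cloud("scene",s))
# wheel: points in region cols 335-368
w=q[140:225,338:366].reshape(-1,3); w=w[w[:,2]>.1]
cc,rr,_=cv2.fitEllipse(np.zeros((5,2),np.float32)) if 0 else (0,0,0)
top=w[w[:,2]>.225]; print("wheel n",len(w),w.min(0),w.max(0),"top",top.mean(0),len(top))
m=np.cov(w[:,:2].T);e,V=np.linalg.eigh(m);print("wheel dir",V[:,1],w.mean(0))
k=q[180:255,175:225].reshape(-1,3);b=k[(k[:,2]>.04)&(k[:,2]<.052)];print("block",cv2.minAreaRect(b[:,:2].astype(np.float32)))
for n in("top","scene"):
    q=np.load(f"/tmp/q{n[0]}.npy").reshape(-1,3)
    b=q[(q[:,2]>.07)&(q[:,2]<.15)&(q[:,1]>.2)&(q[:,0]>.3)&(q[:,0]<.6)&(q[:,1]<.4)]
    l,c=len(b),None
    print(n,l)
    for p in b[::max(1,l//25)]:print(p)
E
```

```text
bore s [0.5456 0.0898 0.21  ] depth [0.5524 0.0996 0.21  ] t [0.5449 0.0844 0.21  ]
head t [ 0.5568 -0.0121  0.28  ] s [0.5627 0.0066 0.28  ]
pin s [0.4365 0.3699 0.088 ] [0.4367 0.3694 0.0901]
collar s [0.4379 0.3766 0.05  ]
wheel n 1097 [ 0.4688 -0.1667  0.1006] [ 0.6822 -0.0912  0.2429] top [ 0.5772 -0.1301  0.2334] 408
wheel dir [-0.9876 -0.1572] [ 0.5692 -0.1274  0.2014]
block ((0.4975387156009674, 0.35530075430870056), (0.06264981627464294, 0.19928394258022308), 74.11744689941406)
top 121
[0.5617 0.352  0.0921]
[0.5585 0.3488 0.0924]
[0.558  0.3362 0.093 ]
[0.5551 0.3395 0.0926]
[0.5553 0.3285 0.0886]
[0.5538 0.3354 0.0773]
[0.5538 0.3239 0.0745]
[0.5044 0.3536 0.0772]
[0.5003 0.3522 0.0897]
[0.497  0.3568 0.0939]
[0.4978 0.3492 0.0807]
[0.4943 0.3558 0.0882]
[0.4947 0.3468 0.0788]
[0.4917 0.3498 0.0789]
[0.4892 0.3526 0.071 ]
[0.4489 0.3666 0.0822]
[0.4457 0.3699 0.0899]
[0.4459 0.3625 0.0766]
[0.4428 0.371  0.0867]
[0.4426 0.3598 0.0841]
[0.44   0.3776 0.0855]
[0.4395 0.3634 0.0908]
[0.437  0.3823 0.089 ]
[0.4367 0.3702 0.0887]
[0.4365 0.3605 0.0818]
[0.4338 0.3758 0.0899]
[0.4334 0.3632 0.0911]
[0.4308 0.3765 0.0881]
[0.4304 0.3638 0.0893]
[0.4277 0.3735 0.0879]
[0.4276 0.3667 0.0731]
scene 217
[0.4364 0.361  0.0892]
[0.4344 0.3657 0.0915]
[0.4352 0.3673 0.09  ]
[0.4383 0.3681 0.0888]
[0.4458 0.3668 0.0879]
[0.4286 0.3751 0.0881]
[0.4362 0.3739 0.0872]
[0.4437 0.3726 0.0866]
[0.5544 0.3253 0.0947]
[0.4476 0.3738 0.0874]
[0.4278 0.3806 0.081 ]
[0.4962 0.356  0.0944]
[0.4418 0.3808 0.0911]
[0.5017 0.3506 0.0815]
[0.4481 0.3765 0.0816]
[0.5557 0.3261 0.079 ]
[0.4988 0.3575 0.0883]
[0.4429 0.3816 0.0814]
[0.504  0.3546 0.0808]
[0.4438 0.3811 0.0747]
[0.5055 0.3541 0.075 ]
[0.4421 0.3836 0.0722]
[0.5    0.359  0.0737]
[0.5039 0.3603 0.0752]
[0.5575 0.3447 0.0942]
[0.5604 0.3463 0.0887]
[0.5602 0.3449 0.0713]
[0.5595 0.3521 0.0755]
```

Run:
```python
from h import *
np.set_printoptions(precision=4,suppress=True)
for n in("top","scene"):
    q=np.load(f"/tmp/q{n[0]}.npy").reshape(-1,3); q=q[(q[:,0]>.4)&(q[:,0]<.72)&(q[:,1]<.2)&(q[:,1]>-.25)]
    f=lambda m:(len(q[m]),cv2.minAreaRect(q[m][:,:2].astype(np.float32)),q[m].mean(0))
    print(n,"head",f((q[:,2]>.268)&(q[:,2]<.3)))
    print("boss",f((q[:,2]>.206)&(q[:,2]<.216)&(q[:,1]>.055)&(q[:,1]<.14)&(abs(q[:,0]-.545)<.035)))
    w=q[(q[:,1]<-.075)&(q[:,2]>.03)]; 
    c0=w.mean(0);U,S,V=np.linalg.svd(w-c0); print("wheel plane n",V[2],c0,len(w))
    w=w[w[:,2]>.225];print("wtop",w.mean(0),cv2.minAreaRect(w[:,:2].astype(np.float32)))
```

```text
top head (698, ((0.5838865041732788, -0.003173157572746277), (0.1747245490550995, 0.08346227556467056), 8.394039154052734), array([ 0.5961, -0.0007,  0.2789]))
boss (257, ((0.5466021299362183, 0.08722297847270966), (0.04600202292203903, 0.046195030212402344), 8.031267166137695), array([0.5464, 0.0872, 0.2101]))
wheel plane n [ 0.1564 -0.9813 -0.112 ] [ 0.5701 -0.1231  0.1816] 1360
wtop [ 0.5772 -0.1301  0.2334] ((0.5780753493309021, -0.12969279289245605), (0.11264888197183609, 0.03074747510254383), 8.312995910644531)
scene head (1249, ((0.5830227732658386, -0.0032034404575824738), (0.17543573677539825, 0.08635198324918747), 8.0430326461792), array([ 0.5821, -0.0005,  0.2774]))
boss (299, ((0.5458575487136841, 0.08660151064395905), (0.04673599824309349, 0.048545289784669876), 7.4816131591796875), array([0.5461, 0.0881, 0.2108]))
wheel plane n [-0.137   0.9893  0.0499] [ 0.6091 -0.1209  0.1844] 1524
wtop [ 0.5798 -0.1279  0.2333] ((0.5768499970436096, -0.12964409589767456), (0.11425352096557617, 0.03457512706518173), 8.980965614318848)
```

Bore ≈ (0.546, 0.087, 0.21), wheel top ≈ (0.5775, -0.130, 0.24), yaw ≈ 8.2°, and the pin (rightmost in the scene view) at ≈ (0.438, 0.372). I'll start with the wheel.

Emit:
step_arm([
  {"xyz": [0,0,-0.4],"turn": [0,0,-0.885],"gripper": 0.4},
  {"xyz": [0,0,-0.4],"turn": [0,0,-0.885],"gripper": 0.4},
  {"xyz": [0,0,-0.4],"turn": [0,0,-0.885],"gripper": 0.4},
  {"xyz": [0,0,-0.4],"turn": [0,0,-0.885],"gripper": 0.4},
  {"xyz": [0,0,-0.4],"turn": [0,0,-0.885],"gripper": 0.4},
  {"xyz": [0,0,-0.4],"turn": [0,0,-0.885],"gripper": 0.4},
  {"xyz": [0,0,-0.4],"turn": [0,0,-0.885],"gripper": 0.4},
], squeeze=40)

```text
time_s: 0.68
position: [0.1894, 0.5162, 0.3627]
tool_rot: [[-0.147, 0.989, -0.0], [0.989, 0.147, -0.001], [-0.001, -0.001, -1.0]]
ft_force: [-0.0, -0.1, 0.5]
grip_width: 0.0599
```

Emit:
step_arm([
  {"xyz": [-0.868,0.455,0],"turn": [0,0,0],"gripper": 0.4},
  {"xyz": [-0.868,0.455,0],"turn": [0,0,0],"gripper": 0.4},
  {"xyz": [-0.868,0.455,0],"turn": [0,0,0],"gripper": 0.4},
  {"xyz": [-0.868,0.455,0],"turn": [0,0,0],"gripper": 0.4},
  {"xyz": [-0.868,0.455,0],"turn": [0,0,0],"gripper": 0.4},
  {"xyz": [-0.868,0.455,0],"turn": [0,0,0],"gripper": 0.4},
  {"xyz": [-0.868,0.455,0],"turn": [0,0,0],"gripper": 0.4},
  {"xyz": [-0.868,0.455,0],"turn": [0,0,0],"gripper": 0.4},
  {"xyz": [-0.868,0.455,0],"turn": [0,0,0],"gripper": 0.4},
  {"xyz": [-0.868,0.455,0],"turn": [0,0,0],"gripper": 0.4},
  {"xyz": [-0.868,0.455,0],"turn": [0,0,0],"gripper": 0.4},
  {"xyz": [-0.868,0.455,0],"turn": [0,0,0],"gripper": 0.4},
  {"xyz": [-0.868,0.455,0],"turn": [0,0,0],"gripper": 0.4},
  {"xyz": [-0.868,0.455,0],"turn": [0,0,0],"gripper": 0.4},
  {"xyz": [-0.868,0.455,0],"turn": [0,0,0],"gripper": 0.4},
  {"xyz": [-0.868,0.455,0],"turn": [0,0,0],"gripper": 0.4},
  {"xyz": [-0.868,0.455,0],"turn": [0,0,0],"gripper": 0.4},
  {"xyz": [-0.868,0.455,0],"turn": [0,0,0],"gripper": 0.4},
  {"xyz": [-0.868,0.455,0],"turn": [0,0,0],"gripper": 0.4},
  {"xyz": [-0.868,0.455,0],"turn": [0,0,0],"gripper": 0.4},
])

```text
time_s: 2.35
position: [0.6499, -0.1205, 0.3619]
tool_rot: [[-0.143, 0.99, -0.001], [0.99, 0.143, 0.0], [0.0, -0.001, -1.0]]
ft_force: [0.8, 0.5, 0.7]
grip_width: 0.0594
```

Emit:
step_arm([
  {"xyz": [0,0,0],"turn": [0.75,0,0],"gripper": 0.4},
  {"xyz": [0,0,0],"turn": [0.75,0,0],"gripper": 0.4},
  {"xyz": [0,0,0],"turn": [0.75,0,0],"gripper": 0.4},
  {"xyz": [0,0,0],"turn": [0.75,0,0],"gripper": 0.4},
  {"xyz": [0,0,0],"turn": [0.75,0,0],"gripper": 0.4},
  {"xyz": [0,0,0],"turn": [0,0,0],"gripper": 0.4},
  {"xyz": [0,0,0],"turn": [0,0,0],"gripper": 0.4},
])

```text
time_s: 2.93
position: [0.6499, -0.1188, 0.361]
tool_rot: [[-0.144, 0.945, -0.293], [0.99, 0.137, -0.042], [0.001, -0.296, -0.955]]
ft_force: [-1.0, -0.4, 0.0]
grip_width: 0.06
```

```bash
cat >> h.py <<'E'
np.set_printoptions(precision=4,suppress=True)
a=np.radians(8.2); PX=np.array([np.cos(a),np.sin(a),0]);PY=np.array([-np.sin(a),np.cos(a),0]);PZ=np.array([0,0,1.])
WC=np.array([.5775,-.1297,.13]); BORE=np.array([.5463,.0871,.21])
def S():
    o=env.observe(); p=o["position"]-WC; A=np.array([PX,PY,PZ]); p=A@p; f=A@o["ft_force"]; m=A@o["wrist_torque"]
    phi=np.arctan2(p[0],p[2]); t=np.array([-np.cos(phi),0,np.sin(phi)])
    T=o["tool_rot"]; print(o["time_s"],"pump p",p,"phi",phi,"rho",np.hypot(p[0],p[2]),"F",f,"Ft",f@t,"M",m,"w",o["grip_width"]); print("tool in pump\n",A@T,"\nq",o["q"])
E
python3 -c "
from h import *
S()"
```

```text
2.9333 pump p [0.0732 0.0005 0.231 ] phi 0.30683391123384257 rho 0.24230341573052908 F [-1.0201 -0.2195  0.0352] Ft 0.9830582542583086 M [ 0.0352 -0.1791 -0.0174] w 0.059970156449633126
tool in pump
 [[-0.001   0.9553 -0.2955]
 [ 1.      0.0012  0.0004]
 [ 0.0007 -0.2955 -0.9553]] 
q [ -17.888    41.6921   22.87     -9.8226  130.5554 -121.5577]
```

Emit:
step_arm([
  {"xyz": [0,-0.02,0.7],"turn": [0,0,0],"gripper": 0.4},
  {"xyz": [0,-0.02,0.7],"turn": [0,0,0],"gripper": 0.4},
  {"xyz": [0,0,0.7],"turn": [0,0,0],"gripper": 0.4},
  {"xyz": [0,0,0.7],"turn": [0,0,0],"gripper": 0.4},
  {"xyz": [0,0,0.35],"turn": [0,0,0],"gripper": 0.4},
  {"xyz": [0,0,0.35],"turn": [0,0,0],"gripper": 0.4},
  {"xyz": [0,0,0],"turn": [0,0,0],"gripper": 0.4},
])

```text
time_s: 3.52
position: [0.6052, -0.1247, 0.2273]
tool_rot: [[-0.142, 0.945, -0.295], [0.99, 0.136, -0.04], [0.002, -0.297, -0.955]]
ft_force: [-0.5, 0.3, -0.1]
grip_width: 0.0595
```

Emit:
step_arm([
  {"xyz": [0,0,0],"turn": [0,0,0],"gripper": -1},
  {"xyz": [0,0,0],"turn": [0,0,0],"gripper": -1},
  {"xyz": [0,0,0],"turn": [0,0,0],"gripper": -1},
  {"xyz": [0,0,0],"turn": [0,0,0],"gripper": -1},
  {"xyz": [0,0,0],"turn": [0,0,0],"gripper": -1},
])

```text
time_s: 3.93
position: [0.6073, -0.1253, 0.2306]
tool_rot: [[-0.143, 0.946, -0.29], [0.99, 0.136, -0.044], [-0.002, -0.293, -0.956]]
ft_force: [0.4, -1.7, 6.4]
grip_width: 0.0294
```

```bash
python3 -c "
from h import *
S()"
```

```text
3.9333 pump p [0.0301 0.0001 0.1006] phi 0.2912073230316305 rho 0.10499130037826644 F [ 0.1301 -1.7404  6.4019] Ft 1.7134427132754972 M [-0.2492  0.1085  0.1828] w 0.029442924211587226
tool in pump
 [[-0.0006  0.9562 -0.2929]
 [ 1.      0.     -0.002 ]
 [-0.0019 -0.2929 -0.9562]] 
q [ -19.4965   37.1259   52.3396   -8.2281  105.5024 -118.8756]
```

Emit:
step_arm([
  {"xyz": [0,-0.077,-0.03],"turn": [-0.375,0,0],"gripper": -1},
  {"xyz": [0,-0.077,-0.03],"turn": [-0.375,0,0],"gripper": -1},
  {"xyz": [0,-0.077,0.001],"turn": [-0.375,0,0],"gripper": -1},
  {"xyz": [0,-0.077,0.001],"turn": [-0.375,0,0],"gripper": -1},
  {"xyz": [0,-0.077,0.001],"turn": [-0.375,0,0],"gripper": -1},
])

```text
time_s: 4.35
position: [0.5928, -0.1274, 0.2339]
tool_rot: [[-0.143, 0.979, -0.147], [0.99, 0.141, -0.022], [-0.0, -0.148, -0.989]]
ft_force: [2.4, -3.7, -8.3]
grip_width: 0.0293
```

Emit:
step_arm([
  {"xyz": [0,-0.077,0.001],"turn": [-0.375,0,0],"gripper": -1},
  {"xyz": [0,-0.077,0.001],"turn": [-0.375,0,0],"gripper": -1},
  {"xyz": [0,-0.077,0.001],"turn": [-0.375,0,0],"gripper": -1},
  {"xyz": [0,-0.077,0.001],"turn": [-0.375,0,0],"gripper": -1},
  {"xyz": [0,-0.077,0.001],"turn": [-0.375,0,0],"gripper": -1},
])

```text
time_s: 4.77
position: [0.5775, -0.1297, 0.235]
tool_rot: [[-0.143, 0.99, 0.0], [0.99, 0.143, -0.0], [-0.0, 0.0, -1.0]]
ft_force: [3.5, -4.0, -9.8]
grip_width: 0.0292
```

```bash
python3 -c "
from h import *
S()"
```

```text
4.7667 pump p [-0.     0.     0.105] phi -0.00021283211118939014 rho 0.10503153803710413 F [ 2.8832 -4.4955 -9.8081] Ft -2.8810923289786947 M [-0.7853 -0.1664  0.0757] w 0.02920755113476542
tool in pump
 [[-0.0004  1.      0.0004]
 [ 1.      0.0004 -0.0004]
 [-0.0004  0.0004 -1.    ]] 
q [ -24.1038   26.6397   68.9453   -0.004    84.3825 -122.3273]
```

Emit:
step_arm([
  {"xyz": [0,-0.077,0.02],"turn": [-0.375,0,0],"gripper": -1},
  {"xyz": [0,-0.077,0.02],"turn": [-0.375,0,0],"gripper": -1},
  {"xyz": [0,-0.077,0.001],"turn": [-0.375,0,0],"gripper": -1},
  {"xyz": [0,-0.077,0.001],"turn": [-0.375,0,0],"gripper": -1},
  {"xyz": [0,-0.077,0.001],"turn": [-0.375,0,0],"gripper": -1},
])

```text
time_s: 5.18
position: [0.5626, -0.1319, 0.2339]
tool_rot: [[-0.143, 0.978, 0.151], [0.99, 0.142, 0.02], [-0.002, 0.152, -0.988]]
ft_force: [2.1, -2.0, -1.9]
grip_width: 0.0291
```

```bash
python3 -c "
from h import *
S()"
```

```text
5.1833 pump p [-0.0151  0.      0.1039] phi -0.14419136390841697 rho 0.10497520460217082 F [ 1.8425 -2.2514 -1.8828] Ft -1.552795933593617 M [-0.4076  0.2492  0.053 ] w 0.029102891739319462
tool in pump
 [[-0.0006  0.9884  0.1519]
 [ 1.      0.0008 -0.0014]
 [-0.0015  0.1519 -0.9884]] 
q [ -27.0194   22.0582   77.2295    5.1694   73.5755 -126.4121]
```

Emit:
step_arm([
  {"xyz": [0,-0.077,0.001],"turn": [-0.375,0,0],"gripper": -1},
  {"xyz": [0,-0.077,0.001],"turn": [-0.375,0,0],"gripper": -1},
  {"xyz": [0,-0.077,0.001],"turn": [-0.375,0,0],"gripper": -1},
  {"xyz": [0,-0.077,0.001],"turn": [-0.375,0,0],"gripper": -1},
  {"xyz": [0,-0.077,0.001],"turn": [-0.375,0,0],"gripper": -1},
])

```text
time_s: 5.6
position: [0.5478, -0.134, 0.2305]
tool_rot: [[-0.143, 0.945, 0.295], [0.99, 0.137, 0.041], [-0.002, 0.298, -0.955]]
ft_force: [2.7, -2.7, -1.7]
grip_width: 0.029
```

```bash
python3 -c "
from h import *
S()"
```

```text
5.6 pump p [-0.0301 -0.      0.1005] phi -0.2904567635472188 rho 0.1049330589499516 F [ 2.3025 -3.081  -1.7059] Ft -1.717520623009685 M [-0.3199  0.3353  0.0105] w 0.02898448916994518
tool in pump
 [[-0.0005  0.9546  0.298 ]
 [ 1.      0.001  -0.0014]
 [-0.0016  0.2979 -0.9546]] 
q [ -30.3978   18.177    85.3492   11.9454   63.223  -132.7971]
```

Total torque (Ft·ρ + M) matches the free level, about 4–5 N. Joint 6 is getting close to its limit, so I'll let go here while the wheel still stays put, flip the tool half a turn and regrip.

Emit:
step_arm([
  {"xyz": [0,0,0],"turn": [0,0,0],"gripper": 0.4},
  {"xyz": [0,0,0],"turn": [0,0,0],"gripper": 0.4},
  {"xyz": [0,0,-0.1],"turn": [0,0,0],"gripper": 0.4},
  {"xyz": [0,0,-0.7],"turn": [0,0,0],"gripper": 0.4},
  {"xyz": [0,0,-0.7],"turn": [0,0,0],"gripper": 0.4},
])

```text
time_s: 6.02
position: [0.5297, -0.1357, 0.2875]
tool_rot: [[-0.144, 0.946, 0.29], [0.99, 0.137, 0.044], [0.002, 0.293, -0.956]]
ft_force: [0.0, -1.0, 0.5]
grip_width: 0.0599
```

Emit:
step_arm([
  {"xyz": [0,0,0],"turn": [0,0,0.9817],"gripper": 0.4},
  {"xyz": [0,0,0],"turn": [0,0,0.9817],"gripper": 0.4},
  {"xyz": [0,0,0],"turn": [0,0,0.9817],"gripper": 0.4},
  {"xyz": [0,0,0],"turn": [0,0,0.9817],"gripper": 0.4},
  {"xyz": [0,0,0],"turn": [0,0,0.9817],"gripper": 0.4},
  {"xyz": [0,0,0],"turn": [0,0,0.9817],"gripper": 0.4},
  {"xyz": [0,0,0],"turn": [0,0,0.9817],"gripper": 0.4},
  {"xyz": [0,0,0],"turn": [0,0,0.9817],"gripper": 0.4},
  {"xyz": [0,0,0],"turn": [0,0,0.9817],"gripper": 0.4},
  {"xyz": [0,0,0],"turn": [0,0,0.9817],"gripper": 0.4},
  {"xyz": [0,0,0],"turn": [0,0,0.9817],"gripper": 0.4},
  {"xyz": [0,0,0],"turn": [0,0,0.9817],"gripper": 0.4},
  {"xyz": [0,0,0],"turn": [0,0,0.9817],"gripper": 0.4},
  {"xyz": [0,0,0],"turn": [0,0,0.9817],"gripper": 0.4},
  {"xyz": [0,0,0],"turn": [0,0,0.9817],"gripper": 0.4},
  {"xyz": [0,0,0],"turn": [0,0,0.9817],"gripper": 0.4},
  {"xyz": [0,0,0],"turn": [0,0,0.9817],"gripper": 0.4},
  {"xyz": [0,0,0],"turn": [0,0,0.9817],"gripper": 0.4},
  {"xyz": [0,0,0],"turn": [0,0,0.9817],"gripper": 0.4},
  {"xyz": [0,0,0],"turn": [0,0,0.9817],"gripper": 0.4},
])

```text
time_s: 7.68
position: [0.5302, -0.1359, 0.2879]
tool_rot: [[0.946, 0.14, 0.292], [0.134, -0.99, 0.042], [0.295, -0.001, -0.955]]
ft_force: [0.4, 0.5, 0.4]
grip_width: 0.0596
```

Emit:
step_arm([
  {"xyz": [0,0,0],"turn": [0,0,0.9817],"gripper": 0.4},
  {"xyz": [0,0,0],"turn": [0,0,0.9817],"gripper": 0.4},
  {"xyz": [0,0,0],"turn": [0,0,0.9817],"gripper": 0.4},
  {"xyz": [0,0,0],"turn": [0,0,0.9817],"gripper": 0.4},
  {"xyz": [0,0,0],"turn": [0,0,0.9817],"gripper": 0.4},
  {"xyz": [0,0,0],"turn": [0,0,0.9817],"gripper": 0.4},
  {"xyz": [0,0,0],"turn": [0,0,0.9817],"gripper": 0.4},
  {"xyz": [0,0,0],"turn": [0,0,0.9817],"gripper": 0.4},
  {"xyz": [0,0,0],"turn": [0,0,0.9817],"gripper": 0.4},
  {"xyz": [0,0,0],"turn": [0,0,0.9817],"gripper": 0.4},
  {"xyz": [0,0,0],"turn": [0,0,0.9817],"gripper": 0.4},
  {"xyz": [0,0,0],"turn": [0,0,0.9817],"gripper": 0.4},
  {"xyz": [0,0,0],"turn": [0,0,0.9817],"gripper": 0.4},
  {"xyz": [0,0,0],"turn": [0,0,0.9817],"gripper": 0.4},
  {"xyz": [0,0,0],"turn": [0,0,0.9817],"gripper": 0.4},
  {"xyz": [0,0,0],"turn": [0,0,0.9817],"gripper": 0.4},
  {"xyz": [0,0,0],"turn": [0,0,0.9817],"gripper": 0.4},
  {"xyz": [0,0,0],"turn": [0,0,0.9817],"gripper": 0.4},
  {"xyz": [0,0,0],"turn": [0,0,0.9817],"gripper": 0.4},
  {"xyz": [0,0,0],"turn": [0,0,0.9817],"gripper": 0.4},
])

```text
time_s: 9.35
position: [0.5302, -0.1359, 0.2879]
tool_rot: [[0.14, -0.946, 0.292], [-0.99, -0.134, 0.042], [-0.001, -0.295, -0.955]]
ft_force: [0.2, 0.2, 0.2]
grip_width: 0.0599
```

```bash
python3 -c "
from h import *
S()"
```

```text
9.35 pump p [-0.0477  0.0006  0.1579] phi -0.29322697844541395 rho 0.16493185191912285 F [0.2326 0.1603 0.1803] Ft -0.27479202024394145 M [-0.077   0.0794 -0.0316] w 0.05990248548058172
tool in pump
 [[-0.0024 -0.9554  0.2954]
 [-1.      0.0026  0.0001]
 [-0.0008 -0.2954 -0.9554]] 
q [-31.6641  13.9059  81.52    11.5153  71.5781  47.8806]
```

Emit:
step_arm([
  {"xyz": [0,-0.316,0.012],"turn": [-0.958,0,0],"gripper": 0.4},
  {"xyz": [0,-0.316,0.012],"turn": [-0.958,0,0],"gripper": 0.4},
  {"xyz": [0,-0.316,0.012],"turn": [-0.958,0,0],"gripper": 0.4},
  {"xyz": [0,-0.316,0.012],"turn": [-0.958,0,0],"gripper": 0.4},
  {"xyz": [0,-0.316,0.012],"turn": [-0.958,0,0],"gripper": 0.4},
  {"xyz": [0,-0.316,0.012],"turn": [-0.958,0,0],"gripper": 0.4},
  {"xyz": [0,-0.316,0.012],"turn": [-0.958,0,0],"gripper": 0.4},
  {"xyz": [0,-0.316,0.012],"turn": [-0.958,0,0],"gripper": 0.4},
  {"xyz": [0,-0.316,0.012],"turn": [-0.958,0,0],"gripper": 0.4},
  {"xyz": [0,0,0],"turn": [0,0,0],"gripper": 0.4},
  {"xyz": [0,0,0.5],"turn": [0,0,0],"gripper": 0.4},
  {"xyz": [0,0,0.5],"turn": [0,0,0],"gripper": 0.4},
  {"xyz": [0,0,0.5],"turn": [0,0,0],"gripper": 0.4},
  {"xyz": [0,0,0],"turn": [0,0,0],"gripper": 0.4},
])

```text
time_s: 10.52
position: [0.616, -0.123, 0.2246]
tool_rot: [[0.143, -0.914, -0.38], [-0.99, -0.133, -0.053], [-0.002, 0.384, -0.923]]
ft_force: [-0.1, 0.1, -0.0]
grip_width: 0.0597
```

Emit:
step_arm([
  {"xyz": [0,0,0],"turn": [0,0,0],"gripper": -1},
  {"xyz": [0,0,0],"turn": [0,0,0],"gripper": -1},
  {"xyz": [0,0,0],"turn": [0,0,0],"gripper": -1},
  {"xyz": [0,0,0],"turn": [0,0,0],"gripper": -1},
  {"xyz": [0,0,0],"turn": [0,0,0],"gripper": -1},
])

```text
time_s: 10.93
position: [0.6185, -0.1236, 0.2289]
tool_rot: [[0.144, -0.917, -0.372], [-0.99, -0.132, -0.056], [0.002, 0.377, -0.926]]
ft_force: [1.8, -0.2, 7.5]
grip_width: 0.0291
```

```bash
cat >> h.py <<'E'
def T():
    o=env.observe(); A=np.array([PX,PY,PZ]);p=A@(o["position"]-WC); f=A@o["ft_force"]; m=A@o["wrist_torque"]
    tq=p[2]*f[0]-p[0]*f[2]+m[1]; phi=np.arctan2(p[0],p[2])
    print("phi %.3f rho %.4f pull %.2f  (F part %.2f) Frad %.1f Fy %.1f q3 %.0f q5 %.0f q6 %.0f"%(phi,np.hypot(p[0],p[2]),tq/.11,(tq-m[1])/.11,f[0]*np.sin(phi)+f[2]*np.cos(phi),f[1],*o["q"][[2,4,5]]),"tilt",np.arctan2(-(A@o["tool_rot"])[0,2],-(A@o["tool_rot"])[2,2]).round(3))
E
python3 -c "
from h import *
T()"
```

```text
phi 0.397 rho 0.1072 pull -1.94  (F part -1.22) Frad 7.6 Fy -0.4 q3 47 q5 112 q6 61 tilt 0.386
```

Emit:
step_arm([
  {"xyz": [0,0.08,-0.025],"turn": [0.375,0,0],"gripper": -1},
  {"xyz": [0,0.08,-0.025],"turn": [0.375,0,0],"gripper": -1},
  {"xyz": [0,0.08,0.001],"turn": [0.375,0,0],"gripper": -1},
  {"xyz": [0,0.08,0.001],"turn": [0.375,0,0],"gripper": -1},
  {"xyz": [0,0.08,0.001],"turn": [0.375,0,0],"gripper": -1},
])

```text
time_s: 11.35
position: [0.6042, -0.1257, 0.2338]
tool_rot: [[0.144, -0.962, -0.232], [-0.99, -0.139, -0.035], [0.001, 0.234, -0.972]]
ft_force: [5.7, -1.5, -5.6]
grip_width: 0.0293
```

```bash
python3 -c "
from h import *
T()"
```

```text
phi 0.255 rho 0.1072 pull -0.32  (F part 6.50) Frad -4.0 Fy -2.3 q3 55 q5 102 q6 61 tilt 0.236
```

Emit:
step_arm([
  {"xyz": [0,0.08,0.001],"turn": [0.375,0,0],"gripper": -1},
  {"xyz": [0,0.08,0.001],"turn": [0.375,0,0],"gripper": -1},
  {"xyz": [0,0.08,0.001],"turn": [0.375,0,0],"gripper": -1},
  {"xyz": [0,0.08,0.001],"turn": [0.375,0,0],"gripper": -1},
  {"xyz": [0,0.08,0.001],"turn": [0.375,0,0],"gripper": -1},
])

```text
time_s: 11.77
position: [0.5889, -0.128, 0.2366]
tool_rot: [[0.144, -0.986, -0.084], [-0.99, -0.143, -0.014], [0.001, 0.085, -0.996]]
ft_force: [7.9, -2.8, -7.1]
grip_width: 0.0289
```

```bash
python3 -c "
from h import *
T()"
```

```text
phi 0.108 rho 0.1072 pull -1.79  (F part 7.95) Frad -6.2 Fy -3.9 q3 64 q5 91 q6 59 tilt 0.086
```

Emit:
step_arm([
  {"xyz": [0,0.08,0.001],"turn": [0.375,0,0],"gripper": -1},
  {"xyz": [0,0.08,0.001],"turn": [0.375,0,0],"gripper": -1},
  {"xyz": [0,0.08,0.001],"turn": [0.375,0,0],"gripper": -1},
  {"xyz": [0,0.08,0.001],"turn": [0.375,0,0],"gripper": -1},
])

```text
time_s: 12.1
position: [0.5765, -0.1298, 0.2372]
tool_rot: [[0.144, -0.989, 0.035], [-0.99, -0.144, 0.004], [0.001, -0.035, -0.999]]
ft_force: [8.9, -1.7, -7.5]
grip_width: 0.0291
```

```bash
python3 -c "
from h import *
T()"
```

```text
phi -0.010 rho 0.1072 pull 0.65  (F part 8.26) Frad -7.6 Fy -2.9 q3 70 q5 82 q6 57 tilt -0.035
```

```bash
cat >> h.py <<'E'
def U():
    o=env.observe(); A=np.array([PX,PY,PZ]);p=A@(o["position"]-WC); f=A@o["ft_force"]; m=A@o["wrist_torque"]; R_=A@o["tool_rot"]
    phi=np.arctan2(p[0],p[2]); fq=p[2]*f[0]-p[0]*f[2]; z=R_[:,2]; fp=-(z[2]*f[0]-z[0]*f[2]) 
    print("phi %.3f s %.3f F %.2f"%(phi,.977-phi,fq/.11),"pull L=.10/.13/.16:",[round((fq+m[1]+L*fp)/.11,2) for L in(.1,.13,.16)],"M %.2f Frad %.1f tilt-phi %.3f"%(m[1],f[0]*np.sin(phi)+f[2]*np.cos(phi),np.arctan2(-z[0],-z[2])-phi),"q",o["q"][[2,4,5]].round())
E
python3 -c "
from h import *
U()"
```

```text
phi -0.010 s 0.987 F 8.26 pull L=.10/.13/.16: [np.float64(8.18), np.float64(10.44), np.float64(12.7)] M -0.84 Frad -7.6 tilt-phi -0.025 q [70. 82. 57.]
```

Emit:
step_arm([
  {"xyz": [0,0.08,0.03],"turn": [0.375,0,0],"gripper": -1},
  {"xyz": [0,0.08,0.001],"turn": [0.375,0,0],"gripper": -1},
  {"xyz": [0,0.08,0.001],"turn": [0.375,0,0],"gripper": -1},
  {"xyz": [0,0.08,0.001],"turn": [0.375,0,0],"gripper": -1},
])

```text
time_s: 12.43
position: [0.5644, -0.1316, 0.2363]
tool_rot: [[0.144, -0.977, 0.155], [-0.99, -0.142, 0.02], [0.002, -0.157, -0.988]]
ft_force: [8.8, 0.2, -0.1]
grip_width: 0.0295
```

```bash
python3 -c "
from h import *
U()"
```

```text
phi -0.124 s 1.101 F 8.44 pull L=.10/.13/.16: [np.float64(8.93), np.float64(11.28), np.float64(13.63)] M -0.81 Frad -1.2 tilt-phi -0.033 q [77. 74. 54.]
```

Emit:
step_arm([
  {"xyz": [0,0.08,0.001],"turn": [0.375,0,0],"gripper": -1},
  {"xyz": [0,0.08,0.001],"turn": [0.375,0,0],"gripper": -1},
  {"xyz": [0,0.08,0.001],"turn": [0.375,0,0],"gripper": -1},
  {"xyz": [0,0.08,0.001],"turn": [0.375,0,0],"gripper": -1},
])

```text
time_s: 12.77
position: [0.5518, -0.1334, 0.2339]
tool_rot: [[0.144, -0.952, 0.271], [-0.99, -0.139, 0.037], [0.003, -0.273, -0.962]]
ft_force: [7.6, 0.6, 1.9]
grip_width: 0.0296
```

```bash
python3 -c "
from h import *
U()"
```

```text
phi -0.244 s 1.221 F 7.65 pull L=.10/.13/.16: [np.float64(8.81), np.float64(10.95), np.float64(13.09)] M -0.66 Frad -0.0 tilt-phi -0.033 q [84. 65. 49.]
```

Emit:
step_arm([
  {"xyz": [0,0.08,0.001],"turn": [0.375,0,0],"gripper": -1},
  {"xyz": [0,0.08,0.001],"turn": [0.375,0,0],"gripper": -1},
  {"xyz": [0,0.08,0.001],"turn": [0.375,0,0],"gripper": -1},
  {"xyz": [0,0.08,0.001],"turn": [0.375,0,0],"gripper": -1},
])

```text
time_s: 13.1
position: [0.5396, -0.1352, 0.23]
tool_rot: [[0.143, -0.913, 0.383], [-0.99, -0.133, 0.053], [0.003, -0.386, -0.922]]
ft_force: [4.5, 0.9, 3.4]
grip_width: 0.0293
```

```bash
python3 -c "
from h import *
U()"
```

```text
phi -0.366 s 1.343 F 5.37 pull L=.10/.13/.16: [np.float64(7.13), np.float64(8.65), np.float64(10.16)] M -0.36 Frad 1.5 tilt-phi -0.031 q [90. 57. 42.]
```

Emit:
step_arm([
  {"xyz": [0,0.08,0.001],"turn": [0.375,0,0],"gripper": -1},
  {"xyz": [0,0.08,0.001],"turn": [0.375,0,0],"gripper": -1},
  {"xyz": [0,0.08,0.001],"turn": [0.375,0,0],"gripper": -1},
  {"xyz": [0,0.08,0.001],"turn": [0.375,0,0],"gripper": -1},
])

```text
time_s: 13.43
position: [0.5279, -0.1369, 0.2246]
tool_rot: [[0.143, -0.861, 0.489], [-0.99, -0.126, 0.068], [0.003, -0.493, -0.87]]
ft_force: [0.4, 0.4, 5.4]
grip_width: 0.0295
```

```bash
python3 -c "
from h import *
U()"
```

```text
phi -0.487 s 1.464 F 2.85 pull L=.10/.13/.16: [np.float64(4.21), np.float64(5.04), np.float64(5.87)] M -0.16 Frad 4.5 tilt-phi -0.029 q [96. 50. 32.]
```

Emit:
step_arm([
  {"xyz": [0,0.08,0.001],"turn": [0.375,0,0],"gripper": -1},
  {"xyz": [0,0.08,0.001],"turn": [0.375,0,0],"gripper": -1},
])

```text
time_s: 13.6
position: [0.5223, -0.1378, 0.2213]
tool_rot: [[0.143, -0.83, 0.539], [-0.99, -0.122, 0.076], [0.003, -0.544, -0.839]]
ft_force: [-1.2, 1.7, 7.1]
grip_width: 0.0292
```

```bash
python3 -c "
from h import *
U()"
```

```text
phi -0.548 s 1.525 F 2.81 pull L=.10/.13/.16: [np.float64(5.8), np.float64(6.64), np.float64(7.47)] M 0.02 Frad 6.6 tilt-phi -0.028 q [100.  47.  26.]
```

Emit:
step_arm([
  {"xyz": [0,0.08,0.001],"turn": [0.375,0,0],"gripper": -1},
  {"xyz": [0,0.08,0.001],"turn": [0.375,0,0],"gripper": -1},
])

```text
time_s: 13.77
position: [0.5169, -0.1386, 0.2178]
tool_rot: [[0.143, -0.796, 0.588], [-0.99, -0.117, 0.083], [0.003, -0.594, -0.805]]
ft_force: [-4.3, 0.7, 9.2]
grip_width: 0.0292
```

```bash
python3 -c "
from h import *
U()"
```

```text
phi -0.609 s 1.586 F 1.78 pull L=.10/.13/.16: [np.float64(5.07), np.float64(5.64), np.float64(6.21)] M 0.15 Frad 9.9 tilt-phi -0.027 q [103.  45.  19.]
```

Emit:
step_arm([
  {"xyz": [0,0.08,-0.03],"turn": [0.375,0,0],"gripper": -1},
  {"xyz": [0,0.08,-0.02],"turn": [0.375,0,0],"gripper": -1},
])

```text
time_s: 13.93
position: [0.5108, -0.1395, 0.2134]
tool_rot: [[0.143, -0.761, 0.632], [-0.99, -0.11, 0.091], [0.001, -0.639, -0.769]]
ft_force: [27.2, 0.3, -26.2]
grip_width: 0.029
```

```bash
python3 -c "
from h import *
U()"
```

```text
phi -0.680 s 1.657 F 4.38 pull L=.10/.13/.16: [np.float64(2.49), np.float64(3.58), np.float64(4.68)] M -0.61 Frad -37.3 tilt-phi -0.013 q [106.  43.  11.]
```

Emit:
step_arm([
  {"xyz": [0,0.08,0.001],"turn": [0.375,0,0],"gripper": -1},
  {"xyz": [0,0.08,0.001],"turn": [0.375,0,0],"gripper": -1},
])

```text
time_s: 14.1
position: [0.5061, -0.1402, 0.2092]
tool_rot: [[0.143, -0.722, 0.677], [-0.99, -0.105, 0.097], [0.001, -0.684, -0.73]]
ft_force: [17.2, 1.4, -15.8]
grip_width: 0.0291
```

```bash
python3 -c "
from h import *
U()"
```

```text
phi -0.739 s 1.716 F 2.08 pull L=.10/.13/.16: [np.float64(1.44), np.float64(1.93), np.float64(2.42)] M -0.25 Frad -23.3 tilt-phi -0.014 q [109.  42.   3.]
```

The pull peaked around s≈1.1 at about 11 N, and has now fallen to about 2 N at s≈1.72, which is half the free level. That puts it about 0.12 rad past TDC. I'll relax the radial preload and release, with images before and after.

Emit:
step_arm([
  {"xyz": [0,0,0.02],"turn": [0,0,0],"gripper": -1},
  {"xyz": [0,0,0.01],"turn": [0,0,0],"gripper": -1},
  {"xyz": [0,0,0],"turn": [0,0,0],"gripper": -1},
])

```text
time_s: 14.35
position: [0.5058, -0.1402, 0.2088]
tool_rot: [[0.143, -0.724, 0.675], [-0.99, -0.106, 0.096], [0.002, -0.682, -0.732]]
ft_force: [-11.1, -4.6, 2.3]
grip_width: 0.029
```

```bash
python3 -c "
from h import *
U()
im,d=cams.get_image('scene');np.save('/tmp/b0.npy',im)"
```

```text
phi -0.744 s 1.721 F -6.86 pull L=.10/.13/.16: [np.float64(-3.56), np.float64(-5.47), np.float64(-7.38)] M 1.06 Frad 9.6 tilt-phi -0.006 q [109.  42.   3.]
```

Emit:
step_arm([
  {"xyz": [0,0,0],"turn": [0,0,0],"gripper": 0.4},
  {"xyz": [0,0,0],"turn": [0,0,0],"gripper": 0.4},
  {"xyz": [0,0,0],"turn": [0,0,0],"gripper": 0.4},
  {"xyz": [0,0,0],"turn": [0,0,0],"gripper": 0.4},
])

```text
time_s: 14.73
position: [0.5062, -0.1395, 0.2084]
tool_rot: [[0.144, -0.724, 0.675], [-0.99, -0.106, 0.098], [0.001, -0.682, -0.731]]
ft_force: [0.6, 0.0, 0.1]
grip_width: 0.0598
```

```bash
python3 -c "
from h import *
U()
im,d=cams.get_image('scene');b=np.load('/tmp/b0.npy')
r=lambda a:cv2.resize(a[130:250,230:360],None,fx=3,fy=3)
cv2.imwrite('pics/rel.png',np.hstack([r(b),r(im)])[...,::-1]); print(env.observe()['q'])"
```

```text
phi -0.742 s 1.719 F 0.50 pull L=.10/.13/.16: [np.float64(3.92), np.float64(4.06), np.float64(4.2)] M 0.33 Frad -0.3 tilt-phi -0.008 q [109.  42.   3.]
[-43.1897  12.6931 108.8529  53.0712  41.8438   2.6902]
```

View pics/rel.png

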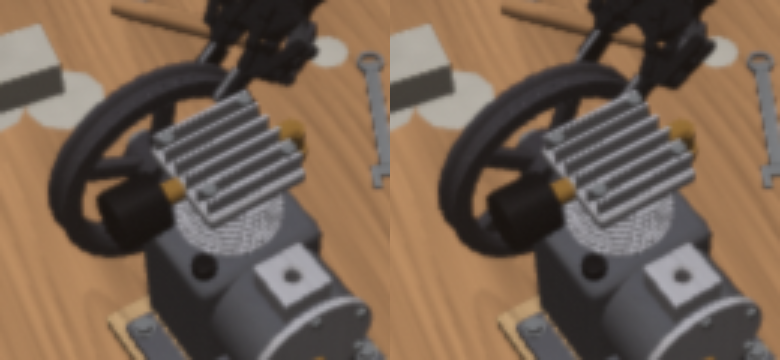

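The wheel stayed put: the spokes sit at the same pixels in both halves, about (165,110) and (110,160). The free moment reading shows a bias that depends on tilt, and correcting for it puts the best crank angle about 0.05 rad back. The fingers are still around the rim, so I'll nudge it back.

Emit:
step_arm([
  {"xyz": [0,0,-0.05],"turn": [0,0,0],"gripper": -1},
  {"xyz": [0,0,-0.03],"turn": [0,0,0],"gripper": -1},
  {"xyz": [0,0,0],"turn": [0,0,0],"gripper": -1},
  {"xyz": [0,0,0],"turn": [0,0,0],"gripper": -1},
  {"xyz": [0,0,0],"turn": [0,0,0],"gripper": -1},
])

```text
time_s: 15.2
position: [0.5037, -0.1405, 0.2109]
tool_rot: [[0.142, -0.724, 0.675], [-0.99, -0.105, 0.096], [0.002, -0.682, -0.731]]
ft_force: [-5.9, -3.9, 4.5]
grip_width: 0.029
```

```bash
python3 -c "
from h import *
U()"
```

```text
phi -0.745 s 1.722 F -1.58 pull L=.10/.13/.16: [np.float64(2.47), np.float64(2.05), np.float64(1.63)] M 0.60 Frad 7.6 tilt-phi -0.006 q [109.  42.   3.]
```

Emit:
step_arm([
  {"xyz": [0,-0.055,0],"turn": [-0.25,0,0],"gripper": -1},
  {"xyz": [0,-0.055,0],"turn": [-0.25,0,0],"gripper": -1},
  {"xyz": [0,-0.055,0],"turn": [-0.25,0,0],"gripper": -1},
  {"xyz": [0,0,0],"turn": [0,0,0],"gripper": -1},
])

```text
time_s: 15.53
position: [0.5087, -0.1397, 0.2154]
tool_rot: [[0.143, -0.763, 0.63], [-0.99, -0.112, 0.089], [0.002, -0.636, -0.772]]
ft_force: [-8.1, -4.3, 5.8]
grip_width: 0.0291
```

```bash
python3 -c "
from h import *
U()"
```

```text
phi -0.683 s 1.660 F -3.02 pull L=.10/.13/.16: [np.float64(2.27), np.float64(1.47), np.float64(0.66)] M 0.88 Frad 10.0 tilt-phi -0.006 q [106.  43.  12.]
```

Emit:
step_arm([
  {"xyz": [0,0,0],"turn": [0,0,0],"gripper": 0.4},
  {"xyz": [0,0,0],"turn": [0,0,0],"gripper": 0.4},
  {"xyz": [0,0,0],"turn": [0,0,0],"gripper": 0.4},
  {"xyz": [0,0,-0.2],"turn": [0,0,0],"gripper": 0.4},
  {"xyz": [0,0,-0.8],"turn": [0,0,0],"gripper": 0.4},
  {"xyz": [0,0,-0.8],"turn": [0,0,0],"gripper": 0.4},
  {"xyz": [0,0,-0.7],"turn": [0,0,0],"gripper": 0.4},
  {"xyz": [0,0,0],"turn": [-0.958,0,0],"gripper": 0.4},
  {"xyz": [0,0,0],"turn": [-0.958,0,0],"gripper": 0.4},
  {"xyz": [0,0,0],"turn": [-0.958,0,0],"gripper": 0.4},
  {"xyz": [0,0,0],"turn": [-0.958,0,0],"gripper": 0.4},
  {"xyz": [0,0,0],"turn": [-0.958,0,0],"gripper": 0.4},
  {"xyz": [0,0,0],"turn": [-0.958,0,0],"gripper": 0.4},
  {"xyz": [0,0,0],"turn": [-0.958,0,0],"gripper": 0.4},
  {"xyz": [0,0,0],"turn": [-0.958,0,0],"gripper": 0.4},
  {"xyz": [0,0,0],"turn": [-0.958,0,0],"gripper": 0.4},
  {"xyz": [0,0,0],"turn": [0,0,0],"gripper": 0.4},
])

```text
time_s: 16.95
position: [0.4463, -0.1482, 0.292]
tool_rot: [[0.144, -0.99, -0.002], [-0.99, -0.144, -0.0], [-0.0, 0.002, -1.0]]
ft_force: [-0.2, 1.3, -2.0]
grip_width: 0.06
```

```bash
cat >> h.py <<'E'
def G(x,y,z,yaw):
    "shift in tool axes (row units) to xyz, rotvec (units) to tool-down with tool-x yaw"
    from scipy.spatial.transform import Rotation as Ro
    o=env.observe();T_=o["tool_rot"];d=T_.T@(np.array([x,y,z])-o["position"]);w=np.radians(yaw)
    D=np.array([[np.cos(w),np.sin(w),0],[np.sin(w),-np.cos(w),0],[0,0,-1]])
    print("t",o["time_s"],o["position"],"shift",d/.04,"turn",Ro.from_matrix(T_.T@D).as_rotvec()/.08,"F",o["ft_force"],"w",o["grip_width"],"q",o["q"].round())
E
python3 -c "
from h import *
G(.438,.3725,.29,-81.8)
im,d=cams.get_image('scene');b=np.load('/tmp/b0.npy');np.save('/tmp/b1.npy',im)
r=lambda a:cv2.resize(a[130:250,230:360],None,fx=3,fy=3)
q=np.load('/tmp/scene.npz')['im']; r4=lambda a:cv2.resize(a[305:365,390:440],None,fx=4,fy=4)
o=np.zeros((600,780,3),np.uint8);o[:360]=np.hstack([r(b),r(im)]);o[360:,:200]=r4(im)
cv2.imwrite('pics/rel2.png',o[...,::-1])"
```

```text
t 16.95 [ 0.4463 -0.1482  0.292 ] shift [-12.9114  -1.672    0.0459] turn [0.0288 0.     0.019 ] F [-0.1624  1.3043 -1.9732] w 0.05997776889339808 q [-33.  12.  82.  -0.  86.  49.]
```

View pics/rel2.png

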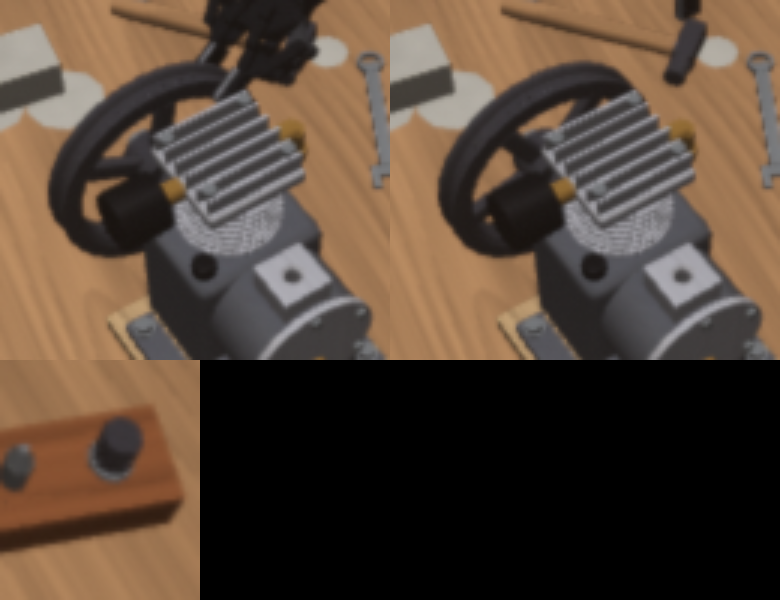

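The wheel moved after the second release: the spoke that was at (560,110)/(500,158) is now at (525,150). I'll rectify the wheel plane to measure its angle.

```bash
cat >> h.py <<'E'
def rect(im,n=240,h=.12,off=0.0):
    c=cams.camera_info("scene");E=np.linalg.inv(np.array(c["extrinsics"]))
    g=np.linspace(-h,h,n,dtype=np.float64);X,Z=np.meshgrid(g,-g)
    p=WC+X[...,None]*PX+Z[...,None]*PZ+off*PY; q=p@E[:3,:3].T+E[:3,3]
    u=c["fx"]*q[...,0]/q[...,2]+c["cx"];v=c["fy"]*q[...,1]/q[...,2]+c["cy"]
    return cv2.remap(im,u.astype(np.float32),v.astype(np.float32),cv2.INTER_CUBIC)
E
python3 -c "
from h import *
a=[rect(x,off=.0) for x in(np.load('/tmp/scene.npz')['im'],np.load('/tmp/b0.npy'),np.load('/tmp/b1.npy'))]
cv2.imwrite('pics/rect.png',np.clip(np.hstack(a)[...,::-1].astype(float)*1.6,0,255))"
```

```text
[ WARN:0@1.139] global loadsave.cpp:1063 imwrite_ Unsupported depth image for selected encoder is fallbacked to CV_8U.
```

View pics/rect.png

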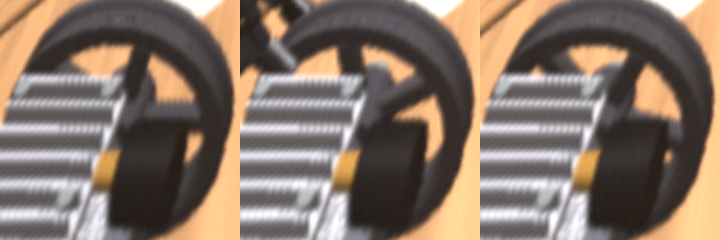

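Emit:
step_arm([
  {"xyz": [0,-0.83,0],"turn": [0,0,0],"gripper": 0.4},
  {"xyz": [0,-0.83,0],"turn": [0,0,0],"gripper": 0.4},
  {"xyz": [0,-0.83,0],"turn": [0,0,0],"gripper": 0.4},
  {"xyz": [0,0,0],"turn": [0.833,0,0],"gripper": 0.4},
  {"xyz": [0,0,0],"turn": [0.833,0,0],"gripper": 0.4},
  {"xyz": [0,0,0],"turn": [0.833,0,0],"gripper": 0.4},
  {"xyz": [0,0,0.48],"turn": [0,0,0],"gripper": 0.4},
  {"xyz": [0,0,0.48],"turn": [0,0,0],"gripper": 0.4},
  {"xyz": [0,0,0.48],"turn": [0,0,0],"gripper": 0.4},
  {"xyz": [0,0,0],"turn": [0,0,0],"gripper": 0.4},
])

```text
time_s: 17.83
position: [0.554, -0.1321, 0.2326]
tool_rot: [[0.142, -0.971, 0.194], [-0.99, -0.139, 0.032], [-0.004, -0.196, -0.981]]
ft_force: [-0.1, 0.5, -0.7]
grip_width: 0.0594
```

```bash
python3 -c "
from h import *
U()
a=rect(cams.get_image('scene')[0]); np.save('/tmp/b2.npy',a)
b=rect(np.load('/tmp/b1.npy')); print('diff to previous wheel picture',cv2.absdiff(a,b)[30:210,135:230].mean())
G(.438,.3725,.29,-81.8)"
```

```text
phi -0.226 s 1.203 F -0.20 pull L=.10/.13/.16: [np.float64(1.16), np.float64(1.11), np.float64(1.06)] M 0.17 Frad -0.7 tilt-phi 0.029 q [80. 70. 52.]
diff to previous wheel picture 1.0666861598440547
t 17.8833 [ 0.5545 -0.1323  0.2346] shift [-12.9103   0.7934  -1.5445] turn [-2.4895  0.0263 -0.0027] F [ 0.4224  0.8323 -0.1804] w 0.059646972246077366 q [-28.  20.  80.   7.  71.  52.]
```

Emit:
step_arm([
  {"xyz": [0,0,-0.05],"turn": [0,0,0],"gripper": -1},
  {"xyz": [0,0,-0.05],"turn": [0,0,0],"gripper": -1},
  {"xyz": [0,0,0],"turn": [0,0,0],"gripper": -1},
  {"xyz": [0,0,0],"turn": [0,0,0],"gripper": -1},
  {"xyz": [0,0,0],"turn": [0,0,0],"gripper": -1},
])

```text
time_s: 18.3
position: [0.5549, -0.1329, 0.2418]
tool_rot: [[0.143, -0.969, 0.2], [-0.99, -0.141, 0.026], [0.003, -0.202, -0.979]]
ft_force: [-3.9, -0.3, 6.9]
grip_width: 0.0294
```

```bash
python3 -c "
from h import *
U()"
```

```text
phi -0.201 s 1.178 F -2.49 pull L=.10/.13/.16: [np.float64(-0.74), np.float64(-1.39), np.float64(-2.04)] M 0.43 Frad 7.5 tilt-phi -0.002 q [80. 71. 52.]
```

Emit:
step_arm([
  {"xyz": [0,0.08,0.001],"turn": [0.375,0,0],"gripper": -1},
  {"xyz": [0,0.08,0.001],"turn": [0.375,0,0],"gripper": -1},
  {"xyz": [0,0.08,0.001],"turn": [0.375,0,0],"gripper": -1},
  {"xyz": [0,0.08,0.001],"turn": [0.375,0,0],"gripper": -1},
  {"xyz": [0,0.08,0.001],"turn": [0.375,0,0],"gripper": -1},
])

```text
time_s: 18.72
position: [0.5399, -0.1352, 0.2375]
tool_rot: [[0.143, -0.928, 0.345], [-0.99, -0.135, 0.047], [0.003, -0.348, -0.937]]
ft_force: [-0.5, -0.7, 6.2]
grip_width: 0.0289
```

```bash
python3 -c "
from h import *
U()"
```

```text
phi -0.339 s 1.316 F 1.58 pull L=.10/.13/.16: [np.float64(7.06), np.float64(7.51), np.float64(7.95)] M 0.44 Frad 6.0 tilt-phi -0.016 q [88. 61. 44.]
```

Emit:
step_arm([
  {"xyz": [0,0.08,-0.01],"turn": [0.375,0,0],"gripper": -1},
  {"xyz": [0,0.08,-0.01],"turn": [0.375,0,0],"gripper": -1},
  {"xyz": [0,0.08,0.001],"turn": [0.375,0,0],"gripper": -1},
  {"xyz": [0,0.08,0.001],"turn": [0.375,0,0],"gripper": -1},
  {"xyz": [0,0.08,0.001],"turn": [0.375,0,0],"gripper": -1},
  {"xyz": [0,0.08,0.001],"turn": [0.375,0,0],"gripper": -1},
])

```text
time_s: 19.22
position: [0.5223, -0.1378, 0.2295]
tool_rot: [[0.143, -0.852, 0.504], [-0.99, -0.125, 0.07], [0.003, -0.509, -0.861]]
ft_force: [1.6, -0.2, 1.8]
grip_width: 0.029
```

```bash
python3 -c "
from h import *
U()"
```

```text
phi -0.511 s 1.488 F 2.33 pull L=.10/.13/.16: [np.float64(5.51), np.float64(6.13), np.float64(6.75)] M 0.12 Frad 0.8 tilt-phi -0.023 q [97. 50. 31.]
```

The pull stays at the free level, so the wheel had run on to about 0.8 past TDC. That places TDC at s≈1.5 and the target at s≈1.62. I'll turn it back, checking the angle against the spokes.

Emit:
step_arm([
  {"xyz": [0,-0.107,0.001],"turn": [-0.5,0,0],"gripper": -1},
  {"xyz": [0,-0.107,0.001],"turn": [-0.5,0,0],"gripper": -1},
  {"xyz": [0,-0.107,0.001],"turn": [-0.5,0,0],"gripper": -1},
  {"xyz": [0,-0.107,0.001],"turn": [-0.5,0,0],"gripper": -1},
  {"xyz": [0,-0.107,0.001],"turn": [-0.5,0,0],"gripper": -1},
  {"xyz": [0,-0.107,0.001],"turn": [-0.5,0,0],"gripper": -1},
  {"xyz": [0,-0.107,0.001],"turn": [-0.5,0,0],"gripper": -1},
  {"xyz": [0,-0.107,0.001],"turn": [-0.5,0,0],"gripper": -1},
  {"xyz": [0,-0.107,0.001],"turn": [-0.5,0,0],"gripper": -1},
  {"xyz": [0,-0.107,0.001],"turn": [-0.5,0,0],"gripper": -1},
  {"xyz": [0,-0.107,0.001],"turn": [-0.5,0,0],"gripper": -1},
  {"xyz": [0,-0.107,0.001],"turn": [-0.5,0,0],"gripper": -1},
  {"xyz": [0,-0.107,0.001],"turn": [-0.5,0,0],"gripper": -1},
])

```text
time_s: 20.3
position: [0.5736, -0.1302, 0.2441]
tool_rot: [[0.143, -0.99, 0.007], [-0.99, -0.143, -0.0], [0.001, -0.007, -1.0]]
ft_force: [-6.1, -3.8, -1.1]
grip_width: 0.0291
```

```bash
python3 -c "
from h import *
U()"
```

```text
phi -0.034 s 1.011 F -6.85 pull L=.10/.13/.16: [np.float64(-5.46), np.float64(-7.26), np.float64(-9.05)] M 0.81 Frad -0.8 tilt-phi 0.027 q [69. 85. 57.]
```

Emit:
step_arm([
  {"xyz": [0,-0.107,0.001],"turn": [-0.5,0,0],"gripper": -1},
  {"xyz": [0,-0.107,0.001],"turn": [-0.5,0,0],"gripper": -1},
  {"xyz": [0,-0.107,0.001],"turn": [-0.5,0,0],"gripper": -1},
  {"xyz": [0,-0.107,0.001],"turn": [-0.5,0,0],"gripper": -1},
  {"xyz": [0,-0.107,0.001],"turn": [-0.5,0,0],"gripper": -1},
  {"xyz": [0,-0.107,0.001],"turn": [-0.5,0,0],"gripper": -1},
  {"xyz": [0,-0.107,0.001],"turn": [-0.5,0,0],"gripper": -1},
])

```text
time_s: 20.88
position: [0.6029, -0.1259, 0.2413]
tool_rot: [[0.142, -0.953, -0.266], [-0.99, -0.137, -0.039], [0.001, 0.269, -0.963]]
ft_force: [-8.3, -2.4, 3.1]
grip_width: 0.0291
```

```bash
python3 -c "
from h import *
U()
im=cams.get_image('scene')[0];np.save('/tmp/b3.npy',im)
cs=[]
for f in('b0','b1','b3'):
    a=np.load(f'/tmp/{f}.npy'); cs.append(rect(a,n=360,h=.12))
o=np.clip(np.hstack(cs[::2]).astype(float)*1.8,0,255).astype(np.uint8)
cv2.imwrite('pics/rect2.png',o[...,::-1])"
```

```text
phi 0.227 s 0.750 F -9.42 pull L=.10/.13/.16: [np.float64(-9.22), np.float64(-11.71), np.float64(-14.19)] M 0.93 Frad 1.1 tilt-phi 0.045 q [ 53. 105.  61.]
```

View pics/rect2.png

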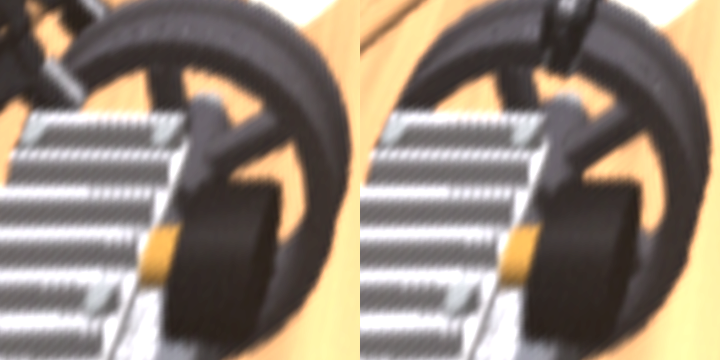

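```bash
cat >> h.py <<'E'
def ang(A,B,lim=.3,secs=((-.35,.1),(.75,1.35))):
    "rotation (phi) from A to B, A/B scene images, gripper kept out of secs"
    f=lambda a:cv2.GaussianBlur(cv2.cvtColor(rect(a,n=480,h=.12),cv2.COLOR_RGB2GRAY).astype(np.float32),(0,0),1.5)
    A,B=f(A),f(B); r=np.linspace(.062,.086,12); out=[]
    for lo,hi in secs:
        th=np.linspace(lo,hi,80); best=[]
        smp=lambda I,t:cv2.remap(I,(239.5+2000*np.outer(r,np.sin(t))).astype(np.float32),(239.5-2000*np.outer(r,np.cos(t))).astype(np.float32),cv2.INTER_LINEAR)
        ds=np.arange(-lim,lim,.005); c=[np.corrcoef(smp(A,th).ravel(),smp(B,th+d).ravel())[0,1] for d in ds]
        out.append((ds[np.argmax(c)].round(3),max(c).round(3)))
    return out
E
python3 -c "
from h import *
b0,b3=np.load('/tmp/b0.npy'),np.load('/tmp/b3.npy')
print(ang(b0,b3))"
```

```text
[(np.float64(-0.105), np.float64(0.991)), (np.float64(-0.105), np.float64(0.986))]
```

Emit:
step_arm([
  {"xyz": [0,-0.094,0.001],"turn": [-0.4375,0,0],"gripper": -1},
  {"xyz": [0,-0.094,0.001],"turn": [-0.4375,0,0],"gripper": -1},
  {"xyz": [0,-0.094,0.001],"turn": [-0.4375,0,0],"gripper": -1},
  {"xyz": [0,-0.094,0.001],"turn": [-0.4375,0,0],"gripper": -1},
  {"xyz": [0,-0.094,0.001],"turn": [-0.4375,0,0],"gripper": -1},
])

```text
time_s: 21.35
position: [0.6211, -0.1232, 0.2354]
tool_rot: [[0.143, -0.894, -0.425], [-0.99, -0.128, -0.063], [0.002, 0.43, -0.903]]
ft_force: [-2.7, -2.0, 6.2]
grip_width: 0.0289
```

```bash
python3 -c "
from h import *
U()
b0=np.load('/tmp/b0.npy');im=cams.get_image('scene')[0];np.save('/tmp/b4.npy',im)
print(ang(b0,im))"
```

```text
phi 0.396 s 0.581 F -5.28 pull L=.10/.13/.16: [np.float64(-8.02), np.float64(-9.47), np.float64(-10.91)] M 0.23 Frad 4.6 tilt-phi 0.048 q [ 43. 117.  61.]
[(np.float64(0.065), np.float64(0.98)), (np.float64(0.065), np.float64(0.993))]
```

Emit:
step_arm([
  {"xyz": [0,-0.07,0.001],"turn": [-0.3,0,0],"gripper": -1},
  {"xyz": [0,-0.06,0.001],"turn": [-0.2,0,0],"gripper": -1},
  {"xyz": [0,0,0],"turn": [0,0,0],"gripper": -1},
])

```text
time_s: 21.65
position: [0.6262, -0.1225, 0.2331]
tool_rot: [[0.143, -0.877, -0.459], [-0.99, -0.126, -0.068], [0.002, 0.464, -0.886]]
ft_force: [0.2, -0.9, 7.8]
grip_width: 0.0286
```

```bash
python3 -c "
from h import *
U()
b0=np.load('/tmp/b0.npy');im=cams.get_image('scene')[0];np.save('/tmp/b5.npy',im)
print(ang(b0,im))"
```

```text
phi 0.445 s 0.532 F -3.40 pull L=.10/.13/.16: [np.float64(-4.05), np.float64(-5.01), np.float64(-5.98)] M 0.28 Frad 7.1 tilt-phi 0.037 q [ 40. 120.  60.]
[(np.float64(0.115), np.float64(0.981)), (np.float64(0.11), np.float64(0.988))]
```

Emit:
step_arm([
  {"xyz": [0,0,0],"turn": [0,0,0],"gripper": 0.4},
  {"xyz": [0,0,0],"turn": [0,0,0],"gripper": 0.4},
  {"xyz": [0,0,0],"turn": [0,0,0],"gripper": 0.4},
  {"xyz": [0,0,0],"turn": [0,0,0],"gripper": 0.4},
  {"xyz": [0,0,0],"turn": [0,0,0],"gripper": 0.4},
  {"xyz": [0,0,0],"turn": [0,0,0],"gripper": 0.4},
])

```text
time_s: 22.2
position: [0.6257, -0.1221, 0.2307]
tool_rot: [[0.143, -0.876, -0.461], [-0.99, -0.127, -0.067], [-0.0, 0.466, -0.885]]
ft_force: [0.5, 0.0, -0.3]
grip_width: 0.06
```

```bash
python3 -c "
from h import *
b0=np.load('/tmp/b0.npy')
im=cams.get_image('scene')[0];np.save('/tmp/b6.npy',im)
print(ang(b0,im),ang(np.load('/tmp/b5.npy'),im))
U()"
```

```text
[(np.float64(0.115), np.float64(0.98)), (np.float64(0.11), np.float64(0.988))] [(np.float64(0.0), np.float64(1.0)), (np.float64(0.015), np.float64(0.983))]
phi 0.451 s 0.526 F -0.39 pull L=.10/.13/.16: [np.float64(-2.77), np.float64(-2.88), np.float64(-2.98)] M -0.22 Frad 0.2 tilt-phi 0.033 q [ 41. 120.  60.]
```

Emit:
step_arm([
  {"xyz": [0,0,-0.25],"turn": [0,0,0],"gripper": 0.4},
  {"xyz": [0,0,-0.5],"turn": [0,0,0],"gripper": 0.4},
  {"xyz": [0,0,-0.5],"turn": [0,0,0],"gripper": 0.4},
  {"xyz": [0,0.314,0.012],"turn": [1,0,0],"gripper": 0.4},
  {"xyz": [0,0.314,0.012],"turn": [1,0,0],"gripper": 0.4},
  {"xyz": [0,0.314,0.012],"turn": [1,0,0],"gripper": 0.4},
  {"xyz": [0,0.314,0.012],"turn": [1,0,0],"gripper": 0.4},
  {"xyz": [0,0.314,0.012],"turn": [1,0,0],"gripper": 0.4},
  {"xyz": [0,0.314,0.012],"turn": [1,0,0],"gripper": 0.4},
  {"xyz": [0,0,-0.3],"turn": [0,0,0.88],"gripper": 0.4},
  {"xyz": [0,0,-0.3],"turn": [0,0,0.88],"gripper": 0.4},
  {"xyz": [0,0,-0.3],"turn": [0,0,0.88],"gripper": 0.4},
  {"xyz": [0,0,-0.3],"turn": [0,0,0.88],"gripper": 0.4},
  {"xyz": [0,0,-0.3],"turn": [0,0,0.88],"gripper": 0.4},
  {"xyz": [0,0,-0.3],"turn": [0,0,0.88],"gripper": 0.4},
  {"xyz": [0,0,0],"turn": [0,0,0],"gripper": 0.4},
])

```text
time_s: 23.58
position: [0.5777, -0.1292, 0.3676]
tool_rot: [[-0.277, -0.961, -0.001], [-0.961, 0.277, -0.002], [0.003, -0.0, -1.0]]
ft_force: [0.2, 0.5, 0.2]
grip_width: 0.0598
```

```bash
python3 -c "
from h import *
G(.438,.3723,.355,-106)
im=cams.get_image('scene')[0]
print(ang(np.load('/tmp/b0.npy'),im))"
```

```text
t 23.5833 [ 0.5777 -0.1292  0.3676] shift [-11.0804   6.8304   0.2868] turn [-0.0005 -0.0318 -0.02  ] F [0.2247 0.464  0.1587] w 0.05979515680969427 q [-24.  24.  53.  -0. 104.  82.]
[(np.float64(0.115), np.float64(0.98)), (np.float64(0.11), np.float64(0.988))]
```

Emit:
step_arm([
  {"xyz": [-0.7915,0.488,0.02],"turn": [0,0,0],"gripper": 0.4},
  {"xyz": [-0.7915,0.488,0.02],"turn": [0,0,0],"gripper": 0.4},
  {"xyz": [-0.7915,0.488,0.02],"turn": [0,0,0],"gripper": 0.4},
  {"xyz": [-0.7915,0.488,0.02],"turn": [0,0,0],"gripper": 0.4},
  {"xyz": [-0.7915,0.488,0.02],"turn": [0,0,0],"gripper": 0.4},
  {"xyz": [-0.7915,0.488,0.02],"turn": [0,0,0],"gripper": 0.4},
  {"xyz": [-0.7915,0.488,0.02],"turn": [0,0,0],"gripper": 0.4},
  {"xyz": [-0.7915,0.488,0.02],"turn": [0,0,0],"gripper": 0.4},
  {"xyz": [-0.7915,0.488,0.02],"turn": [0,0,0],"gripper": 0.4},
  {"xyz": [-0.7915,0.488,0.02],"turn": [0,0,0],"gripper": 0.4},
  {"xyz": [-0.7915,0.488,0.02],"turn": [0,0,0],"gripper": 0.4},
  {"xyz": [-0.7915,0.488,0.02],"turn": [0,0,0],"gripper": 0.4},
  {"xyz": [-0.7915,0.488,0.02],"turn": [0,0,0],"gripper": 0.4},
  {"xyz": [-0.7915,0.488,0.02],"turn": [0,0,0],"gripper": 0.4},
  {"xyz": [0,0,0],"turn": [0,0,0],"gripper": 0.4},
  {"xyz": [0,0,0],"turn": [0,0,0],"gripper": 0.4},
])

```text
time_s: 24.97
position: [0.4355, 0.3734, 0.3529]
tool_rot: [[-0.27, -0.963, -0.006], [-0.963, 0.27, -0.002], [0.003, 0.006, -1.0]]
ft_force: [0.1, -0.8, -0.5]
grip_width: 0.0598
```

```bash
python3 -c "
from h import *
G(.438,.3723,.077,-106)
q=np.load('/tmp/qs.npy').reshape(-1,3);q2=np.load('/tmp/qt.npy').reshape(-1,3)
for k in(q,q2):
    b=k[(abs(k[:,0]-.438)<.02)&(abs(k[:,1]-.372)<.02)&(k[:,2]>.08)];print(len(b),cv2.minEnclosingCircle(b[:,:2].astype(np.float32)),b.mean(0))
"
```

```text
t 24.9667 [0.4355 0.3734 0.3529] shift [-0.0134 -0.1071  6.8976] turn [ 0.0699 -0.0433  0.0745] F [ 0.1388 -0.8189 -0.5305] w 0.059788200376136226 q [ 29.  22.  58.   0. 101. 134.]
95 ((0.4372299015522003, 0.37230217456817627), 0.012674549594521523) [0.4383 0.3732 0.0881]
55 ((0.4383140802383423, 0.37162792682647705), 0.012709884904325008) [0.4382 0.3712 0.0868]
```

Emit:
step_arm([
  {"xyz": [-0.01,-0.05,0.98],"turn": [0.07,-0.04,0.07],"gripper": 0.4},
  {"xyz": [0,-0.05,0.98],"turn": [0,0,0],"gripper": 0.4},
  {"xyz": [0,0,0.98],"turn": [0,0,0],"gripper": 0.4},
  {"xyz": [0,0,0.98],"turn": [0,0,0],"gripper": 0.4},
  {"xyz": [0,0,0.98],"turn": [0,0,0],"gripper": 0.4},
  {"xyz": [0,0,0.6],"turn": [0,0,0],"gripper": 0.4},
  {"xyz": [0,0,0.5],"turn": [0,0,0],"gripper": 0.4},
  {"xyz": [0,0,0.3],"turn": [0,0,0],"gripper": 0.4},
  {"xyz": [0,0,0.3],"turn": [0,0,0],"gripper": 0.4},
  {"xyz": [0,0,0.2],"turn": [0,0,0],"gripper": 0.4},
  {"xyz": [0,0,0],"turn": [0,0,0],"gripper": 0.4},
])

```text
time_s: 25.88
position: [0.4402, 0.3702, 0.0807]
tool_rot: [[-0.281, -0.96, -0.001], [-0.96, 0.281, -0.001], [0.001, 0.001, -1.0]]
ft_force: [-0.3, 0.4, 0.6]
grip_width: 0.0602
```

```bash
python3 -c "
from h import *
G(.4378,.372,.075,-106)"
```

```text
t 25.8833 [0.4402 0.3702 0.0807] shift [-0.0261  0.071   0.1413] turn [ 0.0105 -0.0146 -0.0645] F [-0.2844  0.3685  0.6028] w 0.06022158290793135 q [ 28.  34.  84.  -0.  62. 135.]
```

Emit:
step_arm([
  {"xyz": [-0.026,0.07,0.1],"turn": [0,0,0],"gripper": 0.4},
  {"xyz": [0,0,0],"turn": [0,0,0],"gripper": -1},
  {"xyz": [0,0,0],"turn": [0,0,0],"gripper": -1},
  {"xyz": [0,0,0],"turn": [0,0,0],"gripper": -1},
  {"xyz": [0,0,0],"turn": [0,0,0],"gripper": -1},
  {"xyz": [0,0,0],"turn": [0,0,0],"gripper": -1},
], squeeze=40)

```text
time_s: 26.38
position: [0.4384, 0.3735, 0.079]
tool_rot: [[-0.28, -0.96, 0.003], [-0.96, 0.28, 0.001], [-0.002, -0.002, -1.0]]
ft_force: [-1.0, -0.7, 5.8]
grip_width: 0.0229
```

```bash
python3 -c "
from h import *
G(.4378,.372,.075,-106)"
```

```text
t 26.3833 [0.4384 0.3735 0.079 ] shift [0.0392 0.0039 0.1004] turn [-0.0283  0.0252 -0.0577] F [-0.9623 -0.7381  5.7894] w 0.022890556374199 q [ 29.  34.  84.  -0.  62. 135.]
```

Emit:
step_arm([
  {"xyz": [0,0,-0.5],"turn": [0,0,0],"gripper": -1},
  {"xyz": [0,0,-0.9],"turn": [0,0,0],"gripper": -1},
  {"xyz": [0,0,-0.3],"turn": [0,0,-1],"gripper": -1},
  {"xyz": [0,0,-0.3],"turn": [0,0,-1],"gripper": -1},
  {"xyz": [0,0,-0.3],"turn": [0,0,-1],"gripper": -1},
  {"xyz": [0,0,-0.3],"turn": [0,0,-1],"gripper": -1},
  {"xyz": [0,0,-0.3],"turn": [0,0,-1],"gripper": -1},
  {"xyz": [0,0,-0.3],"turn": [0,0,-1],"gripper": -1},
  {"xyz": [0,0,-0.3],"turn": [0,0,-1],"gripper": -1},
  {"xyz": [0,0,-0.3],"turn": [0,0,-1],"gripper": -1},
  {"xyz": [0,0,-0.3],"turn": [0,0,-1],"gripper": -1},
  {"xyz": [0,0,-0.3],"turn": [0,0,-1],"gripper": -1},
  {"xyz": [0,0,-0.3],"turn": [0,0,-1],"gripper": -1},
  {"xyz": [0,0,-0.3],"turn": [0,0,-1],"gripper": -1},
  {"xyz": [0,0,-0.3],"turn": [0,0,-1],"gripper": -1},
  {"xyz": [0,0,-0.3],"turn": [0,0,-1],"gripper": -1},
  {"xyz": [0,0,-0.3],"turn": [0,0,-1],"gripper": -1},
  {"xyz": [0,0,-0.3],"turn": [0,0,-1],"gripper": -1},
  {"xyz": [0,0,0],"turn": [0,0,-1],"gripper": -1},
  {"xyz": [0,0,0],"turn": [0,0,-1],"gripper": -1},
])

```text
time_s: 28.05
position: [0.4378, 0.3732, 0.3266]
tool_rot: [[0.917, -0.399, 0.002], [-0.399, -0.917, 0.001], [0.002, -0.002, -1.0]]
ft_force: [0.4, 0.6, -2.3]
grip_width: 0.0227
```

Emit:
step_arm([
  {"xyz": [0,0,0],"turn": [0,0,-1],"gripper": -1},
  {"xyz": [0,0,0],"turn": [0,0,-1],"gripper": -1},
  {"xyz": [0,0,0],"turn": [0,0,-1],"gripper": -1},
  {"xyz": [0,0,0],"turn": [0,0,-1],"gripper": -1},
  {"xyz": [0,0,0],"turn": [0,0,-1],"gripper": -1},
  {"xyz": [0,0,0],"turn": [0,0,-1],"gripper": -1},
  {"xyz": [0,0,0],"turn": [0,0,-0.9],"gripper": -1},
  {"xyz": [0,0,0],"turn": [0,0,0],"gripper": -1},
])

```text
time_s: 28.72
position: [0.4376, 0.3731, 0.3259]
tool_rot: [[0.99, 0.139, 0.001], [0.139, -0.99, 0.0], [0.001, -0.0, -1.0]]
ft_force: [0.4, -0.4, -2.0]
grip_width: 0.0229
```

```bash
python3 -c "
from h import *
G(.5463,.0871,.33,8.2)"
```

```text
t 28.7167 [0.4376 0.3731 0.3259] shift [ 1.6938  7.4582 -0.103 ] turn [-0.0034 -0.0122 -0.0417] F [ 0.3854 -0.4214 -1.9745] w 0.02287452291969074 q [29. 22. 61. -0. 96. 21.]
```

Emit:
step_arm([
  {"xyz": [0.188,0.829,-0.012],"turn": [0,0,0],"gripper": -1},
  {"xyz": [0.188,0.829,-0.012],"turn": [0,0,0],"gripper": -1},
  {"xyz": [0.188,0.829,-0.012],"turn": [0,0,0],"gripper": -1},
  {"xyz": [0.188,0.829,-0.012],"turn": [0,0,0],"gripper": -1},
  {"xyz": [0.188,0.829,-0.012],"turn": [0,0,0],"gripper": -1},
  {"xyz": [0.188,0.829,-0.012],"turn": [0,0,0],"gripper": -1},
  {"xyz": [0.188,0.829,-0.012],"turn": [0,0,0],"gripper": -1},
  {"xyz": [0.188,0.829,-0.012],"turn": [0,0,0],"gripper": -1},
  {"xyz": [0.188,0.829,-0.012],"turn": [0,0,0],"gripper": -1},
  {"xyz": [0,0,0],"turn": [0,0,0],"gripper": -1},
  {"xyz": [0,0,0],"turn": [0,0,0],"gripper": -1},
  {"xyz": [0,0,0],"turn": [0,0,0],"gripper": -1},
])

```text
time_s: 29.72
position: [0.5454, 0.087, 0.3304]
tool_rot: [[0.991, 0.135, 0.001], [0.135, -0.991, 0.001], [0.001, -0.001, -1.0]]
ft_force: [-0.1, 0.5, -2.4]
grip_width: 0.023
```

```bash
python3 -c "
from h import *
G(.5463,.0871,.33,8.2)
im,d=cams.get_image('scene'); t,td=cams.get_image('top')
np.savez('/tmp/ins.npz',im=im,d=d)
a=cv2.resize(im[150:260,270:390],None,fx=4,fy=4);b=cv2.resize(t[150:240,240:330],None,fx=3,fy=3)
o=np.zeros((440,760,3),np.uint8);o[:,:480]=a;o[:270,490:760]=b
cv2.imwrite('pics/ins.png',o[...,::-1]); print(ang(np.load('/tmp/b0.npy'),im))"
```

```text
t 29.7167 [0.5454 0.087  0.3304] shift [0.0226 0.0006 0.0094] turn [-0.0129 -0.0162 -0.0935] F [-0.0709  0.5091 -2.365 ] w 0.02303964156133521 q [ -3.  20.  65.   0.  96. -11.]
[(np.float64(0.115), np.float64(0.98)), (np.float64(0.11), np.float64(0.988))]
```

View pics/ins.png

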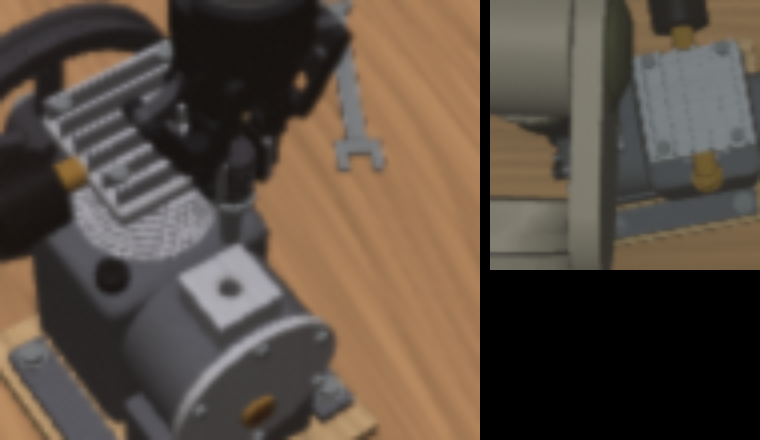

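```bash
python3 -c "
from h import *
z=np.load('/tmp/ins.npz');im=z['im'];d=z['d']
c=cams.camera_info('scene');E=np.linalg.inv(c['extrinsics'])
def pr(p):
    q=E[:3,:3]@np.array(p)+E[:3,3];return np.array([c['fx']*q[0]/q[2]+c['cx'],c['fy']*q[1]/q[2]+c['cy']])
for n,p in(('bore',(.5463,.0871,.21)),('foot',(.5454,.087,.2544)),('collar',(.5454,.087,.2974))):print(n,pr(p),'in crop',(pr(p)-[270,150])*4)
g=cv2.cvtColor(im,cv2.COLOR_RGB2GRAY)
print(g[198:214:2,318:340]); print(g[216:228,320:336])
v,u=np.mgrid[195:214,318:340];
C=np.array([P('scene',d,a,b,0) for b in range(196,212) for a in range(320,338) if 0<d[b,a]])
k=C[(abs(C[:,0]-.5454)<.02)&(abs(C[:,1]-.087)<.02)&(C[:,2]>.25)];print(len(k),k.min(0),k.max(0),k.mean(0))
"
```

```text
bore [326.938  221.2696] in crop [227.752  285.0785]
foot [327.7489 210.5063] in crop [230.9956 242.0253]
collar [328.2678 199.5152] in crop [233.0712 198.0608]
[[146 121  67  30  25  31  48  48  43  31  31  32  31  31  53  93 122 127
  131 132 132 131]
 [116 126 129 116  72  52  52  54  47  42  39  46  56  75  99 101 120 125
  127 129 132 131]
 [119 120 116 122 116 103  78  73  81  84  86  85  71  69  71  82 109 125
  126 127 128 130]
 [147 128 126 137 136 112  81  56  49  47  47  51  66  84  84  80  78  93
  124 127 126 127]
 [148 134 140 137 120  94  80  56  49  48  47  53  73  83  84  80  78  78
   97 126 129 127]
 [153 144 146 111  90  87  80  57  48  48  46  53  72  80  78  75  68  59
   62  96 128 129]
 [134 119  96  87  87  86  82  67  55  51  59  73  79  68  59  51  44  41
   63 112 132 132]
 [ 89  87  86  84  83  84  86  98 125 149 160 165 149  99  57  43  37  38
   62 113 136 137]]
[[154 164 171 171 170 166 167 171 171 169 168 170 169 164 142  96]
 [170 172 173 173 172 168 164 165 170 170 169 170 170 169 161 128]
 [172 172 172 172 170 163 156 156 162 166 168 169 170 170 168 157]
 [171 172 172 170 160 148 131 126 143 158 164 168 170 169 170 168]
 [172 173 171 163 145 113  87  85  98 125 157 167 170 170 170 170]
 [172 172 170 162 136  81  66  68  72  92 133 163 171 171 171 171]
 [173 172 171 164 132  75  64  66  69  84 123 158 171 173 172 171]
 [174 173 172 168 148 101  79  77  82 108 147 164 169 172 173 172]
 [174 174 173 171 166 156 144 131 137 152 167 171 169 170 173 174]
 [169 176 174 172 172 172 169 165 168 172 175 173 171 169 170 169]
 [142 170 176 175 173 173 173 173 174 175 176 175 171 166 154 127]
 [101 143 170 175 174 173 174 173 173 174 174 171 160 128  99  80]]
112 [0.5355 0.0826 0.2606] [0.5633 0.1003 0.3323] [0.5503 0.0934 0.3003]
```

Pin foot is at crop (231,240), bore at (230,287): aligned within about 1–2 mm, and the wheel is still holding. I'll lower it gently.

Emit:
step_arm([
  {"xyz": [0,0,0.3],"turn": [0,0,0],"gripper": -1},
  {"xyz": [0,0,0.3],"turn": [0,0,0],"gripper": -1},
  {"xyz": [0,0,0.2],"turn": [0,0,0],"gripper": -1},
  {"xyz": [0,0,0.1],"turn": [0,0,0],"gripper": -1},
  {"xyz": [0,0,0.1],"turn": [0,0,0],"gripper": -1},
  {"xyz": [0,0,0],"turn": [0,0,0],"gripper": -1},
], squeeze=25)

```text
time_s: 30.32
position: [0.5455, 0.0871, 0.2902]
tool_rot: [[0.991, 0.137, 0.001], [0.137, -0.991, 0.001], [0.001, -0.001, -1.0]]
ft_force: [-0.3, 0.2, -2.7]
grip_width: 0.0231
```

Emit:
step_arm([
  {"xyz": [0,0,0.06],"turn": [0,0,0],"gripper": -1},
  {"xyz": [0,0,0.06],"turn": [0,0,0],"gripper": -1},
  {"xyz": [0,0,0],"turn": [0,0,0],"gripper": -1},
])

```text
time_s: 30.57
position: [0.5457, 0.0868, 0.2856]
tool_rot: [[0.991, 0.137, 0.002], [0.137, -0.991, 0.001], [0.002, -0.001, -1.0]]
ft_force: [-0.2, 0.2, -1.8]
grip_width: 0.0229
```

Emit:
step_arm([
  {"xyz": [0,0,0.05],"turn": [0,0,0],"gripper": -1},
  {"xyz": [0,0,0.05],"turn": [0,0,0],"gripper": -1},
  {"xyz": [0,0,0],"turn": [0,0,0],"gripper": -1},
])

```text
time_s: 30.82
position: [0.5456, 0.0872, 0.2817]
tool_rot: [[0.991, 0.137, 0.002], [0.137, -0.991, 0.002], [0.002, -0.002, -1.0]]
ft_force: [0.1, 3.3, -1.4]
grip_width: 0.0227
```

Emit:
step_arm([
  {"xyz": [0,-0.025,0.03],"turn": [0,0,0],"gripper": -1},
  {"xyz": [0,0,0.04],"turn": [0,0,0],"gripper": -1},
  {"xyz": [0,0,0],"turn": [0,0,0],"gripper": -1},
])

```text
time_s: 31.07
position: [0.5454, 0.0879, 0.2785]
tool_rot: [[0.991, 0.137, 0.001], [0.137, -0.991, 0.001], [0.001, -0.001, -1.0]]
ft_force: [-0.2, 1.8, -2.0]
grip_width: 0.0227
```

Emit:
step_arm([
  {"xyz": [0,0,0.05],"turn": [0,0,0],"gripper": -1},
  {"xyz": [0,0,0.05],"turn": [0,0,0],"gripper": -1},
  {"xyz": [0,0,0],"turn": [0,0,0],"gripper": -1},
])

```text
time_s: 31.32
position: [0.5455, 0.0878, 0.2745]
tool_rot: [[0.991, 0.137, 0.001], [0.137, -0.991, 0.001], [0.001, -0.001, -1.0]]
ft_force: [-0.3, 1.6, -3.1]
grip_width: 0.0229
```

Emit:
step_arm([
  {"xyz": [0,-0.015,0.08],"turn": [0,0,0],"gripper": -1},
  {"xyz": [0,0,0.08],"turn": [0,0,0],"gripper": -1},
  {"xyz": [0,0,0.08],"turn": [0,0,0],"gripper": -1},
  {"xyz": [0,0,0.08],"turn": [0,0,0],"gripper": -1},
  {"xyz": [0,0,0],"turn": [0,0,0],"gripper": -1},
])

```text
time_s: 31.73
position: [0.5454, 0.0883, 0.2613]
tool_rot: [[0.991, 0.137, 0.001], [0.137, -0.991, 0.001], [0.001, -0.001, -1.0]]
ft_force: [-0.0, 1.3, -3.0]
grip_width: 0.0229
```

Emit:
step_arm([
  {"xyz": [0,0,0.05],"turn": [0,0,0],"gripper": -1},
  {"xyz": [0,0,0.05],"turn": [0,0,0],"gripper": -1},
  {"xyz": [0,0,0],"turn": [0,0,0],"gripper": -1},
])

```text
time_s: 31.98
position: [0.5455, 0.0883, 0.2578]
tool_rot: [[0.991, 0.137, 0.001], [0.137, -0.991, 0.001], [0.001, -0.001, -1.0]]
ft_force: [-0.1, -0.3, -3.1]
grip_width: 0.0229
```

Emit:
step_arm([
  {"xyz": [0,0,0.04],"turn": [0,0,0],"gripper": -1},
  {"xyz": [0,0,0.03],"turn": [0,0,0],"gripper": -1},
  {"xyz": [0,0,0],"turn": [0,0,0],"gripper": -1},
])

```text
time_s: 32.23
position: [0.5455, 0.0884, 0.2551]
tool_rot: [[0.991, 0.137, 0.002], [0.137, -0.991, 0.001], [0.002, -0.001, -1.0]]
ft_force: [-1.1, 0.6, -2.3]
grip_width: 0.0225
```

Emit:
step_arm([
  {"xyz": [0,0,0.04],"turn": [0,0,0],"gripper": -1},
  {"xyz": [0,0,0.03],"turn": [0,0,0],"gripper": -1},
  {"xyz": [0,0,0],"turn": [0,0,0],"gripper": -1},
])

```text
time_s: 32.48
position: [0.5455, 0.0884, 0.2523]
tool_rot: [[0.991, 0.137, 0.001], [0.137, -0.991, 0.001], [0.001, -0.001, -1.0]]
ft_force: [0.3, 0.5, -2.7]
grip_width: 0.0228
```

Emit:
step_arm([
  {"xyz": [0,0,0.03],"turn": [0,0,0],"gripper": -1},
  {"xyz": [0,0,0.03],"turn": [0,0,0],"gripper": -1},
  {"xyz": [0,0,0],"turn": [0,0,0],"gripper": -1},
])

```text
time_s: 32.73
position: [0.5455, 0.0883, 0.2499]
tool_rot: [[0.991, 0.137, 0.001], [0.137, -0.991, 0.001], [0.002, -0.001, -1.0]]
ft_force: [0.1, 0.4, -2.3]
grip_width: 0.0227
```

Already 6 mm past the blocked depth with no resistance, so the notch is under the bore.

Emit:
step_arm([
  {"xyz": [0,0,0.04],"turn": [0,0,0],"gripper": -1},
  {"xyz": [0,0,0.04],"turn": [0,0,0],"gripper": -1},
  {"xyz": [0,0,0],"turn": [0,0,0],"gripper": -1},
])

```text
time_s: 32.98
position: [0.5455, 0.0884, 0.2466]
tool_rot: [[0.991, 0.137, 0.001], [0.137, -0.991, 0.001], [0.001, -0.001, -1.0]]
ft_force: [-0.1, 0.3, -2.0]
grip_width: 0.0229
```

Emit:
step_arm([
  {"xyz": [0,0,0.03],"turn": [0,0,0],"gripper": -1},
  {"xyz": [0,0,0.02],"turn": [0,0,0],"gripper": -1},
  {"xyz": [0,0,0],"turn": [0,0,0],"gripper": -1},
])

```text
time_s: 33.23
position: [0.5455, 0.0884, 0.2448]
tool_rot: [[0.991, 0.137, 0.002], [0.137, -0.991, 0.001], [0.002, -0.001, -1.0]]
ft_force: [-0.1, 0.2, -2.7]
grip_width: 0.0226
```

Emit:
step_arm([
  {"xyz": [0,0,0.02],"turn": [0,0,0],"gripper": -1},
  {"xyz": [0,0,0],"turn": [0,0,0],"gripper": -1},
  {"xyz": [0,0,0],"turn": [0,0,0],"gripper": 0.1},
  {"xyz": [0,0,0],"turn": [0,0,0],"gripper": 0.1},
  {"xyz": [0,0,0],"turn": [0,0,0],"gripper": 0.1},
  {"xyz": [0,0,0],"turn": [0,0,0],"gripper": 0.1},
  {"xyz": [0,0,-0.1],"turn": [0,0,0],"gripper": 0.1},
  {"xyz": [0,0,-0.4],"turn": [0,0,0],"gripper": 0.1},
  {"xyz": [0,0,-0.8],"turn": [0,0,0],"gripper": 0.1},
  {"xyz": [0,0,-0.9],"turn": [0,0,0],"gripper": 0.1},
  {"xyz": [0,0,-0.9],"turn": [0,0,0],"gripper": 0.1},
  {"xyz": [0,0,-0.6],"turn": [0,0,0],"gripper": 0.1},
  {"xyz": [0,0,0],"turn": [0,0,0],"gripper": 0.1},
  {"xyz": [0,0,0],"turn": [0,0,0],"gripper": 0.1},
])

```text
time_s: 34.4
position: [0.5454, 0.0883, 0.3933]
tool_rot: [[0.991, 0.137, 0.004], [0.137, -0.991, 0.001], [0.005, -0.0, -1.0]]
ft_force: [-0.2, -0.0, -0.7]
grip_width: 0.0467
```

```bash
python3 -c "
from h import *
o=env.observe();print(o['position'],o['ft_force'],o['grip_width'],o['time_s'])
im,d=cams.get_image('scene')
cv2.imwrite('pics/end.png',cv2.resize(im[150:270,260:400],None,fx=4,fy=4)[...,::-1])
C=np.array([P('scene',d,a,b,0) for b in range(180,235) for a in range(305,350) if d[b,a]>0])
k=C[(abs(C[:,0]-.546)<.02)&(abs(C[:,1]-.088)<.02)&(C[:,2]>.217)&(C[:,2]<.27)];print(len(k),k.max(0),k.min(0),k[k[:,2]>k[:,2].max()-.004].mean(0))"
```

```text
[0.5454 0.0883 0.3933] [-0.2121 -0.0157 -0.7209] 0.046723756902534413 34.4
148 [0.5578 0.0997 0.2565] [0.5353 0.0748 0.2171] [0.5465 0.0878 0.2539]
```

View pics/end.png

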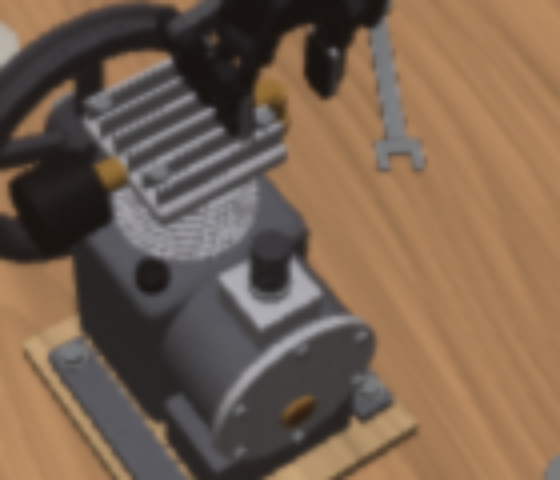

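The pin stands upright in the bore, collar on the boss at about (270,288). The measured top is 0.254 m, against 0.252 m expected when seated. The gripper is clear.

```bash
python3 -c "
from h import *
print(order.close_job())"
```

```text
the job is handed in; nothing more can be done
None
```

The locking pin is in the bore with its collar on the boss, released, and the job was handed in at about 34 s of the 72 s. No verdict was reported.

**Turning the wheel:** I turned it by the rim through the compression, which peaked at about 11 N.
- **Failed attempt:** I first stopped slightly too far past TDC. After the second release the wheel ran on to about 0.8 rad past TDC. My torque readings had carried a bias that grew with tool tilt.
- **Correction:** I turned it back using the felt force and the spoke angle in the camera. It was released at an estimated 0.10–0.12 rad past TDC, and three spoke-angle checks afterwards showed it had not moved.

**Fitting the pin:** I lowered it gently, with side forces of about 3 N at most in the readings. It passed the blocked depth with no resistance.

**Last checks:**
- **Position:** the top of the pin measured 0.254 m (0.252 m expected when seated), and horizontally it was within about 1 mm of the bore.
- **Arm:** the gripper was clear of everything, reading about 0.7 N with no contact.
- **Not checked:** I did not measure the other tools for movement, but the arm did not knowingly touch any.

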